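# Put the biscuit cutters and the stamp on their outlined pads

## Robot

A 6-joint arm with a two-finger parallel gripper is mounted at the origin on a cart in front of the work surface, level with it; the furniture and walls round the work are solid. World frame = base frame: x ahead of the robot, y to its left, z up, the work surface at z = 0. Lengths are in mm, angles in rad, forces in N, time in s.
With the tool pointing down it reaches from about 400 to 925 mm from the base axis. Payload 12.5 kg.
Tool frame: the origin (TCP) lies midway between the tips of the shut fingers; the grasp point (between the pads) lies 19 mm behind it; z points along the fingers, y is the direction in which the jaws open and shut (so a half turn about z gives the same grasp; the last joint's range is limited). The gripper opens to 95 mm and grips with 3 to 60 N. Pads are 20 mm wide; open, the fingers measure 119 mm over their backs; the gripper's body (75 mm by 180 mm) begins 59 mm behind the grasp point.
Start: joints at [-1.421, 0.491, 1.559, -0, 1.092, -0.106], TCP at [158.16, -604.675, 214.661] pointing down, gripper open.
Joint ranges: [-3.1, 3.1], [-0.84, 2.19], [0.05, 2.79], [-1.13, 4.28], [0.06, 2.93], [-2.69, 2.69]. Speed limits (rad/s): [2.22, 2.22, 2.79, 3.14, 3.14, 3.14].

## Interface

Orientations are given as a 3x3 rotation matrix whose columns are the frame's x, y, z axes.
In Python, from rig import env gives the robot as it stands. The module is installed in compiled form; this text tells all that it offers.
- The arm moves only by the tool servo_tool, never from a script. Its argument "deltas" is a list of rows, each a list of 3 entries, a list of its own where there are three numbers: the shift along the tool's x, y, z in m, then the turn, a rotation vector about the tool's x, y, z in rad, then the finger opening in m, from 0 to 0.0951. A call has 1 to 12 rows; each row shifts and turns the pose as measured when the row begins, along the tool's axes as they then stand; what a row does not reach is not made up. A row lasts 1/12 s, in which the tool goes at most 41.7 mm and 7.16 degrees, less where a joint would pass 70% of its speed; a pose out of reach is approached as far as the arm can. A call with a gripper value outside its range is refused whole. The fingers move at their own pace and stop on an object; the grip force is fixed at half the most. Time passes only in rows, so rows that do not move let the fingers close. It gives the time, the measured TCP pose, the force and the opening at its end, in the units of the state.
- env.state(): the state, without advancing time (a new reading comes with each control period).
- env.read_camera(name): name is "scene" or "top" or "wrist"; returns the picture (420x560x3 uint8, red, green, blue); there is no depth.
- env.calibration(name): a dict with "camera_matrix" (3x3 intrinsics, pixels), "rvec" (rotation vector, rad) and "tvec" (3), from world to camera coordinates, as OpenCV has them. Camera axes: x right, y down, z forward; pixel columns grow to the right and rows downward; lengths in mm; the calibration is good to about 2 mm. A picture is of the moment at which its call begins: read the wrist's pose just before it. calibration takes no time and is no camera call; for the wrist camera it gives the pose at the moment of the call.
- env.job_done(): hands the job in, once; it reports no verdict.
The state is a dict: "time_s": time; "joints": joint angles; "joint_vel": joint speeds; "joint_torque": joint torques, N m; "position": TCP position; "tool_rot": TCP orientation; "force": force on the tool from outside, world axes, zero at the start; "torque": the same for the moment, N m; "opening": opening from 0.0 (shut) to 1.0 (fully open).
Only numpy, scipy, OpenCV 4.12 (cv2) and the standard library are available. Lean on these libraries where they do the work, as an engineer would, in place of code of your own. Each camera call takes 0.05 s, during which the arm holds its last target.

## Task

Put each of the four baking tools upright on the wooden pad that carries its outline, centred on the outline: the star cutter, the larger round cutter, the smaller round cutter, and the tall square stamp, which must first be lifted straight out of its drying block. How each is turned on its pad does not matter; leave the loose ring that lies among them where it is.

Things in the scene. Friction and masses are not known exactly. Their poses are not given: they have to be found in the camera images.
- cutter_star_center (a point): Open steel biscuit cutter, five-pointed star, 57 x 55 mm, 22 mm high, standing loose on a thin dark mat (2 mm thick) on the table. The point is its centre, 11 mm above its underside. One point of the star looks along its own -y and a valley along +y, z is up; squeezed along its y it measures about 52 mm.
- cutter_round_center (a point): The larger round steel biscuit cutter, an open ring of 52 mm diameter, 26 mm high, loose on a thin dark mat (2 mm thick) on the table. The point is its centre, 13 mm above its underside; z is up.
- cutter_small_center (a point): The smaller round steel biscuit cutter, 36 mm diameter, 24 mm high, loose on a thin dark mat (2 mm thick) on the table. The point is its centre, 12 mm above its underside; z is up.
- stamp_center (a point): Plain square wooden biscuit stamp, a post 30 x 30 mm and 100 mm tall, 50 to 100 g, standing loose and upright in the deep square well of the drying block; its upper 48 mm stand out of the block. The point is its centre, 50 mm above its underside and 50 mm below its top (in the well at the start); x and y are square to its sides, z is up.
- block_mouth (a point): Drying block, brown wood, 80 x 80 x 60 mm, fixed to the table, with one square well 33 mm wide and 52 mm deep, in which the stamp stands. The point is the centre of the well's mouth, on the block's top face 60 mm above the table; x and y are square to its sides.
- pad_star_top (a point): A light wooden pad, 80 x 80 mm and 8 mm thick with a flat top, fixed on the thin dark mat on the table, with the outline of a five-pointed star of 57 mm in a dark line at its middle. The point is the centre of the pad's top face; its axes are the pad's, z up.
- pad_round_top (a point): A light wooden pad, 80 x 80 mm and 8 mm thick with a flat top, fixed on the thin dark mat on the table, with a circle of 52 mm in a dark line at its middle. The point is the centre of the pad's top face; its axes are the pad's, z up.
- pad_small_top (a point): A light wooden pad, 80 x 80 mm and 8 mm thick with a flat top, fixed on the thin dark mat on the table, with a circle of 36 mm in a dark line at its middle. The point is the centre of the pad's top face; its axes are the pad's, z up.
- pad_square_top (a point): A light wooden pad, 80 x 80 mm and 8 mm thick with a flat top, fixed on the thin dark mat on the table, with a square of 31 mm in a dark line at its middle. The point is the centre of the pad's top face; its axes are the pad's, z up.
- spare_ring_center (a point): Bystander: a grey-blue flat plastic ring, 59 mm diameter and 12 mm high, loose on a thin dark mat (2 mm thick) on the table among the other things. To be left alone. The point is its centre.
Things that resemble listed ones, but are neither listed nor needed, are in the scene too. Leave any yellow look-alike of the part that bears cutter_round_center alone.

How it is judged:
By the outcome, as a careful person would: the job done as asked, in the order asked, and still so for the second after the job is handed in, with the robot touching nothing.
It also fails if it takes over 109 s, if anything falls off the work surface, if the arm or the gripper's body presses on something with over 40 N, if the wrist force passes 120 N, or if a joint passes its speed limit or range.

## Working session

There is one attempt and no reset: what is moved stays moved. The work goes in short steps, Python scripts to look and compute and a tool call to move; the robot and the scene stay as the last step left them, time stands still between calls to the robot, and variables do not carry over. Pictures are saved under pics/ and viewed, and the job is handed in when it is done.

Besides the shell and the picture viewer there is one more tool, called after "Emit:" as name(argument=value, ...), one argument or row to a line, values as JSON. servo_tool: Moves the arm, as the interface text tells. Its arguments: {"type":"object","properties":{"deltas":{"type":"array"}},"required":["deltas"]}

```bash
mkdir -p pics
python3 - <<'E'
from rig import env
import cv2
s=env.state();print(s)
for n in("scene","top","wrist"):
    im=env.read_camera(n);cv2.imwrite(f"pics/{n}0.png",im[:,:,::-1])
    c=env.calibration(n);print(n,c)
E
```

```text
{'time_s': 0.0, 'joints': array([-1.42058584e+00,  4.91564570e-01,  1.55949256e+00, -1.29515657e-06,
        1.09165913e+00, -1.05641094e-01]), 'joint_vel': array([ 0.00210774, -0.00034003,  0.00070527,  0.00056686, -0.00161045,
       -0.00027497]), 'joint_torque': array([-4.25364604e-03, -6.12650943e+01, -2.58184147e+01,  6.90574246e-02,
        4.82243439e-02, -9.74830346e-05]), 'position': array([ 158.12689965, -604.40299309,  214.04378026]), 'tool_rot': array([[ 9.67447997e-01,  2.53069840e-01, -1.69280249e-04],
       [ 2.53069869e-01, -9.67447367e-01,  1.11078477e-03],
       [ 1.17336393e-04, -1.11746623e-03, -9.99999369e-01]]), 'force': array([-0.12663042,  0.09406977, -0.38761309]), 'torque': array([-0.00990277, -0.01048834, -0.01344875]), 'opening': 0.9993436382102787}
scene {'camera_matrix': array([[535.03103931,   0.        , 279.50699536],
       [  0.        , 535.03103931, 209.65476793],
       [  0.        ,   0.        ,   1.        ]]), 'rvec': array([ 0.79293012, -2.70286524,  0.93264806]), 'tvec': array([ 429.69233334,  218.13517641, 1294.76103653])}
top {'camera_matrix': array([[419.99059499,   0.        , 285.1801225 ],
       [  0.        , 419.99059499, 205.08164733],
       [  0.        ,   0.        ,   1.        ]]), 'rvec': array([ 2.18795718, -2.16377773,  0.03346252]), 'tvec': array([ 41.79947147, 499.76085656, 993.88663349])}
wrist {'camera_matrix': array([[334.08932167,   0.        , 275.21489224],
       [  0.        , 334.08932167, 214.15438102],
       [  0.        ,   0.        ,   1.        ]]), 'rvec': array([-2.31944482,  1.79004336,  0.2327855 ]), 'tvec': array([-624.12132059,  -29.92910341,  391.4246427 ])}
```

View pics/scene0.png

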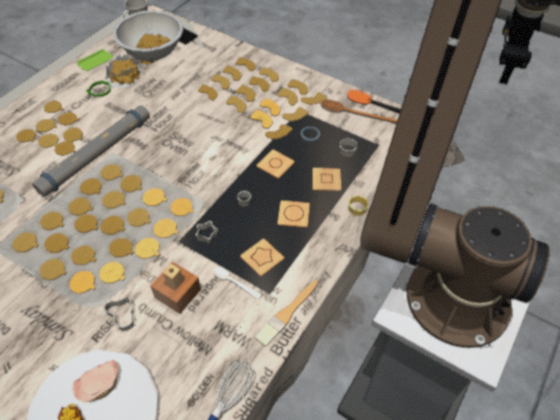

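View pics/top0.png

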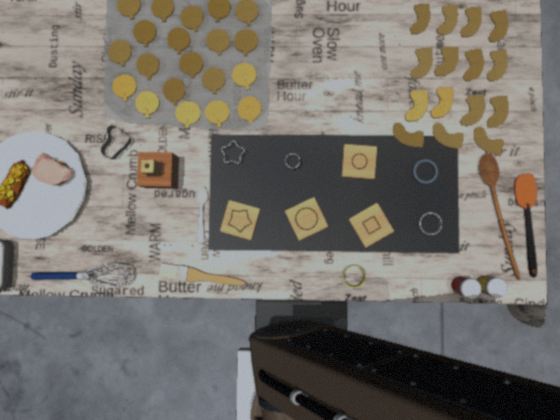

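View pics/wrist0.png

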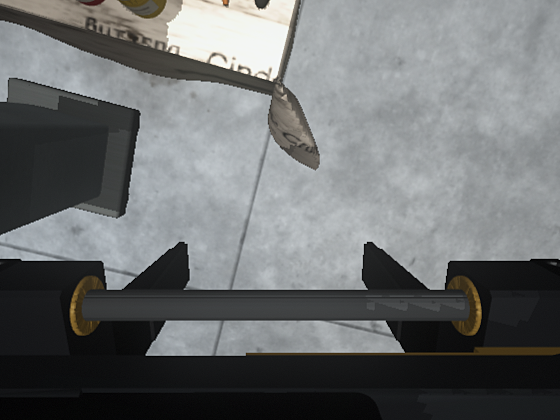

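The overhead picture shows the star cutter at (232,152), small ring (292,161), spare ring (426,171) and large grey ring (430,223). The pads are star (240,219), round (306,219), square (371,224) and small (360,161). The block with the stamp is at (157,170), and the yellow look-alike at (355,275).

```bash
cat > h.py <<'E'
import numpy as np, cv2
from rig import env
def cal(n):
    c=env.calibration(n);R=cv2.Rodrigues(np.array(c['rvec'],float))[0];return np.array(c['camera_matrix']),R,np.array(c['tvec'],float).ravel()
def ray(px,z,C):
    K,R,t=C;px=np.atleast_2d(px).astype(float)
    d=np.linalg.inv(K)@np.c_[px,np.ones(len(px))].T
    d=(R.T@d).T;o=-R.T@t
    return o+d*((z-o[2])/d[:,2])[:,None]
def proj(P,C):
    K,R,t=C;q=K@(R@np.atleast_2d(P).T+t[:,None]);return (q[:2]/q[2]).T
E
python3 - <<'E'
from h import *
C=cal('top');print('cam pos',-C[1].T@C[2])
im=cv2.imread('pics/top0.png');hsv=cv2.cvtColor(im,cv2.COLOR_BGR2HSV)
cv2.imwrite('pics/top0z.png',cv2.resize(im[125:295,195:465],None,fx=2.9,fy=2.9,interpolation=cv2.INTER_CUBIC))
cv2.imwrite('pics/blk0z.png',cv2.resize(im[140:200,125:195],None,fx=8,fy=8,interpolation=cv2.INTER_CUBIC))
# pads
m=cv2.inRange(hsv,(8,70,140),(30,200,255));m[:, :200]=0;m[:135]=0;m[250:]=0;m[:,460:]=0
cs,_=cv2.findContours(m,cv2.RETR_EXTERNAL,cv2.CHAIN_APPROX_NONE)
for c in cs:
    if cv2.contourArea(c)<300: continue
    r=cv2.minAreaRect(c);b=cv2.boxPoints(r);w=ray(b,10,C);e=w[1]-w[0]
    print('pad',np.round(r[0],1),ray(r[0],10,C)[0].round(1),'sides',np.linalg.norm(e).round(1),np.linalg.norm(w[2]-w[1]).round(1),'ang',np.degrees(np.arctan2(e[1],e[0])).round(1))
# bright things on mat
g=im.max(2);hm=cv2.inRange(g,75,255);hm[cv2.dilate(m,np.ones((9,9)))>0]=0
M=np.zeros_like(hm);M[139:247,214:455]=255;hm&=M
n,l,s,cc=cv2.connectedComponentsWithStats(cv2.morphologyEx(hm,cv2.MORPH_CLOSE,np.ones((5,5))))
for i in range(1,n):
    if s[i,4]<40: continue
    x,y,w,h,a=s[i];pc=(x+(w-1)/2,y+(h-1)/2);print('thing',pc,w,h,a,ray(pc,26,C)[0].round(1),ray(pc,13,C)[0].round(1))
E
```

```text
cam pos [ 438.10410973   16.70069522 1023.28130326]
pad [370.9 224.7] [ 454.5 -158.7   10. ] sides 77.1 77.1 ang -58.4
pad [239.4 219.5] [463.4 157.9  10. ] sides 77.1 77.0 ang -14.9
pad [305.9 218.3] [468.2  -2.8  10. ] sides 76.7 76.4 ang -62.8
pad [359.  160.9] [ 608.5 -130.    10. ] sides 76.8 76.8 ang -3.6
thing (np.float64(410.0), np.float64(143.0)) 27 9 175 [ 649.7 -248.4   26. ] [ 652.5 -251.9   13. ]
thing (np.float64(445.0), np.float64(143.5)) 19 10 126 [ 649.  -330.8   26. ] [ 651.8 -335.3   13. ]
thing (np.float64(232.0), np.float64(152.0)) 25 25 220 [625.4 176.7  26. ] [627.8 178.8  13. ]
thing (np.float64(291.5), np.float64(160.0)) 16 17 104 [607.   33.2  26. ] [609.2  33.4  13. ]
thing (np.float64(425.0), np.float64(171.0)) 25 25 213 [ 582.9 -283.2   26. ] [ 584.8 -287.2   13. ]
thing (np.float64(243.0), np.float64(217.5)) 59 58 656 [468.  147.2  26. ] [468.4 148.9  13. ]
thing (np.float64(430.0), np.float64(223.5)) 23 24 160 [ 458.8 -293.9   26. ] [ 459.  -297.9   13. ]
```

View pics/top0z.png

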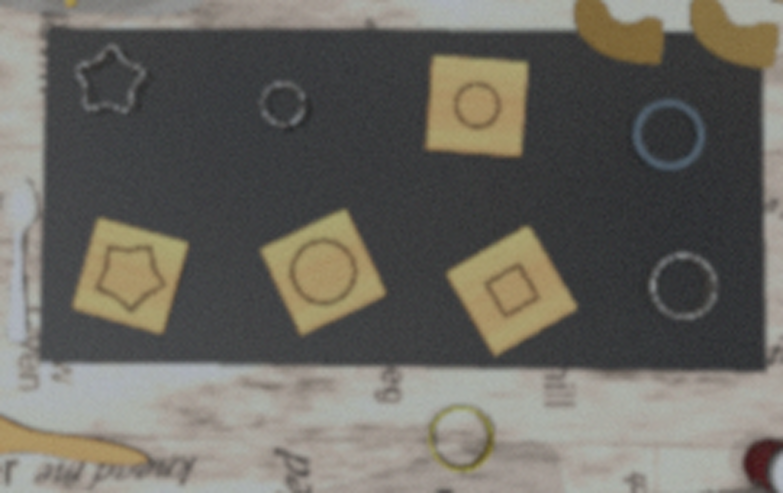

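View pics/blk0z.png

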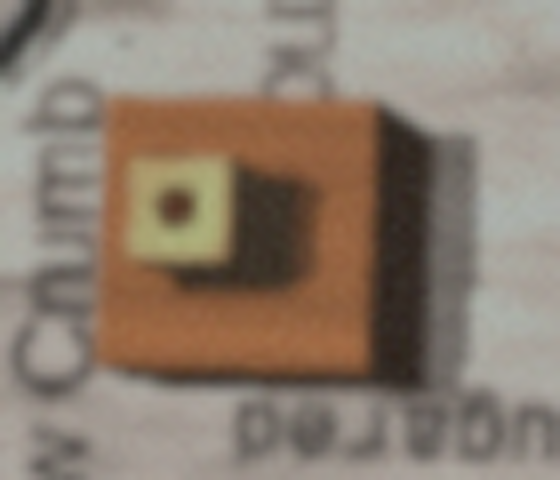

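```bash
cat >> h.py <<'E'
def go(target,jaw=None):
    """print remaining shift (tool axes, mm) and yaw turn about tool z; jaw: world angle deg of the jaw axis (mod 180)"""
    s=env.state();T=s['tool_rot'];p=s['position']
    d=T.T@(np.array(target,float)-p)
    y=T[:,1];a=np.degrees(np.arctan2(y[1],y[0]))
    print('t',round(s['time_s'],2),'pos',p.round(1),'jawang',a.round(1),'tilt',(T[:2,2]*57.3).round(2),'open',round(s['opening']*95.1,1),'F',s['force'].round(1),'q',s['joints'].round(2))
    print('tool shift mm',d.round(1))
    if jaw is not None:
        k=(jaw-a+90)%180-90
        for kk in (k,k-180*np.sign(k)):print(' turn about tool z (rad)',round(-np.radians(kk),3))
        for kk in (k,):
            th=np.radians(kk);Rz=np.array([[np.cos(th),-np.sin(th),0],[np.sin(th),np.cos(th),0],[0,0,1]])
            print(' shift after turn',((Rz@T).T@(np.array(target,float)-p)).round(1))
def snap(n,f):
    im=env.read_camera(n)[:,:,::-1].copy();cv2.imwrite('pics/'+f,im);return im
E
python3 - <<'E'
from h import *
C=cal('wrist');s=env.state();T=s['tool_rot']
print('cam in tool',T.T@(-C[1].T@C[2]-s['position']),'\n',(T.T@C[1].T).round(3))
C=cal('top');im=cv2.imread('pics/top0.png')
g=im[135:170,215:250].max(2).astype(float);mm=g>75
yy,xx=np.nonzero(mm);w=ray(np.c_[xx+215,yy+135],22,C)[:,:2];c=(w.min(0)+w.max(0))/2
for it in range(6):
    a=np.arctan2(w[:,1]-c[1],w[:,0]-c[0]);r=np.hypot(*(w-c).T)
    A=np.c_[np.ones_like(a),np.cos(a),np.sin(a),np.cos(5*a),np.sin(5*a)];k=np.linalg.lstsq(A,r,rcond=None)[0];c=c+k[1:3]
ph=np.degrees(np.arctan2(k[4],k[3]))/5
print('star c',c,k.round(2),'tip angles',[round(ph+72*i,1) for i in range(5)])
go([c[0],c[1],200])
E
```

```text
cam in tool [  70.71213771   -0.39797869 -171.1881113 ] 
 [[ 0.    -0.967 -0.254]
 [ 1.     0.    -0.   ]
 [ 0.    -0.254  0.967]]
star c [630.528233   176.63948068] [27.59 -0.    0.   -0.27 -0.12] tip angles [np.float64(-31.2), np.float64(40.8), np.float64(112.8), np.float64(184.8), np.float64(256.8)]
t 0.15 pos [ 158.1 -604.5  214.2] jawang -75.3 tilt [-0.    0.05] open 95.2 F [0.2 0.8 0.3] q [-1.42  0.49  1.56  0.    1.09 -0.11]
tool shift mm [ 654.6 -636.2   14.8]
```

Emit:
servo_tool(
  deltas=[
    [[0.028,-0.027,0],[0,0,0],0.075],
    [[0.028,-0.027,0],[0,0,0],0.075],
    [[0.028,-0.027,0],[0,0,0],0.075],
    [[0.028,-0.027,0],[0,0,0],0.075],
    [[0.028,-0.027,0],[0,0,0],0.075],
    [[0.028,-0.027,0],[0,0,0],0.075],
    [[0.028,-0.027,0],[0,0,0],0.075],
    [[0.028,-0.027,0],[0,0,0],0.075],
    [[0.028,-0.027,0],[0,0,0],0.075],
    [[0.028,-0.027,0],[0,0,0],0.075],
    [[0.028,-0.027,0],[0,0,0],0.075],
    [[0.028,-0.027,0],[0,0,0],0.075],
  ],
)

```text
time_s: 1.15
position: [406.2, -193.6, 211.6]
tool_rot: [[0.97, 0.242, -0.001], [0.242, -0.97, 0.002], [-0.001, -0.002, -1.0]]
force: [1.1, -0.5, -0.5]
opening: 0.788
```

Emit:
servo_tool(
  deltas=[
    [[0.028,-0.028,0],[0,0,0],0.075],
    [[0.028,-0.028,0],[0,0,0],0.075],
    [[0.028,-0.028,0],[0,0,0],0.075],
    [[0.028,-0.028,0],[0,0,0],0.075],
    [[0.028,-0.028,0],[0,0,0],0.075],
    [[0.028,-0.028,0],[0,0,0],0.075],
    [[0.028,-0.028,0],[0,0,0],0.075],
    [[0.028,-0.028,0],[0,0,0],0.075],
    [[0.028,-0.028,0],[0,0,0],0.075],
    [[0.028,-0.028,0],[0,0,0],0.075],
    [[0.01,-0.012,0],[0,0,0],0.075],
    [[0,0,0],[0,0,0],0.075],
  ],
)

```text
time_s: 2.15
position: [624.6, 187.5, 210.3]
tool_rot: [[0.969, 0.248, -0.002], [0.248, -0.969, 0.002], [-0.001, -0.003, -1.0]]
force: [0.3, 0.5, -0.6]
opening: 0.789
```

Run:
```python
from h import *
go([628,178,200])
C=cal('wrist');np.save('C1.npy',np.array([*C[0].ravel(),*C[1].ravel(),*C[2]]))
snap('wrist','w1.png')
print(proj([[628,178,24],[628,178,2]],C))
```

```text
t 2.15 pos [624.6 187.5 210.3] jawang -75.6 tilt [-0.09  0.13] open 75.0 F [ 0.3  0.5 -0.6] q [0.19 0.53 1.49 0.   1.12 1.51]
tool shift mm [ 1.  10.  10.3]
[[285.35581951 192.44522249]
 [284.85389596 188.76948103]]
```

View pics/w1.png

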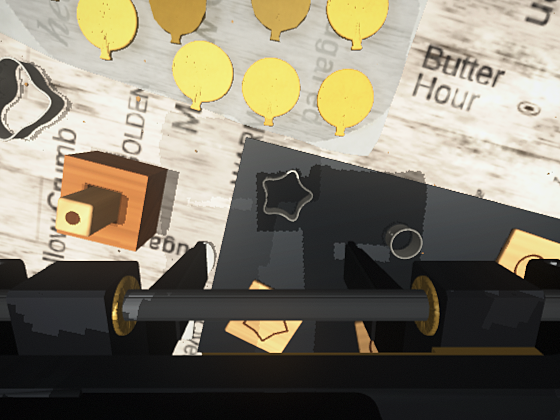

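Run:
```python
import cv2
im=cv2.imread('pics/w1.png')
cv2.imwrite('pics/w1z.png',cv2.resize(im[160:230,250:325],None,fx=8,fy=8,interpolation=cv2.INTER_CUBIC))
```

```text
(no output)
```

View pics/w1z.png

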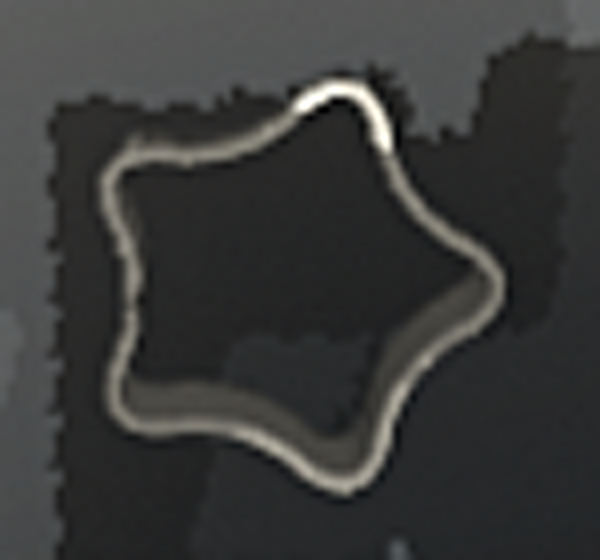

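Run:
```python
from h import *
v=np.load('C1.npy');C=(v[:9].reshape(3,3),v[9:18].reshape(3,3),v[18:])
p=np.array([(342,83),(503,285),(347,492),(112,412),(108,170)])/8+[250-.44,160-.44]
w=ray(p,24,C)[:,:2];c=w.mean(0);print(c.round(1),np.hypot(*(w-c).T).round(1))
a=np.degrees(np.arctan2(*(w-c).T[::-1]));print(a.round(1),((a+360)%72).round(1))
go([*c,8],((a+360)%36).mean()) if np.ptp((a+360)%36)<20 else 0
im=cv2.imread('pics/w1.png')
cv2.imwrite('pics/w1b.png',cv2.resize(im[140:260,50:180],None,fx=6,fy=6,interpolation=cv2.INTER_CUBIC))
for A in ((a+360)%72).mean()+np.array([-72,-36,0,36,72]): go([*c,8],A)
```

```text
[624.2 177.6] [29.3 30.1 30.  29.  28.8]
[  -1.   -74.1 -147.8  140.5   69.4] [71.  69.9 68.2 68.5 69.4]
t 2.2 pos [624.  186.4 210.2] jawang -75.7 tilt [-0.13  0.12] open 75.3 F [-1.2 -0.4 -0.1] q [0.19 0.53 1.49 0.   1.12 1.51]
tool shift mm [ -1.7   9.1 202.2]
 turn about tool z (rad) 1.238
 turn about tool z (rad) -1.904
 shift after turn [  7.8   5.2 202.2]
t 2.2 pos [624.  186.4 210.2] jawang -75.7 tilt [-0.13  0.12] open 75.3 F [-1.2 -0.4 -0.1] q [0.19 0.53 1.49 0.   1.12 1.51]
tool shift mm [ -1.7   9.1 202.2]
 turn about tool z (rad) -1.275
 turn about tool z (rad) 1.866
 shift after turn [ -8.5   1.1 202.2]
t 2.2 pos [624.  186.4 210.2] jawang -75.7 tilt [-0.13  0.12] open 75.3 F [-1.2 -0.4 -0.1] q [0.19 0.53 1.49 0.   1.12 1.51]
tool shift mm [ -1.7   9.1 202.2]
 turn about tool z (rad) 1.238
 turn about tool z (rad) -1.904
 shift after turn [  7.8   5.2 202.2]
t 2.2 pos [624.  186.4 210.2] jawang -75.7 tilt [-0.13  0.12] open 75.3 F [-1.2 -0.4 -0.1] q [0.19 0.53 1.49 0.   1.12 1.51]
tool shift mm [ -1.7   9.1 202.2]
 turn about tool z (rad) 0.61
 turn about tool z (rad) -2.532
 shift after turn [  3.6   8.7 202.2]
t 2.2 pos [624.  186.4 210.2] jawang -75.7 tilt [-0.13  0.12] open 75.3 F [-1.2 -0.4 -0.1] q [0.19 0.53 1.49 0.   1.12 1.51]
tool shift mm [ -1.7   9.1 202.2]
 turn about tool z (rad) -0.019
 turn about tool z (rad) 3.123
 shift after turn [ -1.8   9.1 202.2]
t 2.2 pos [624.  186.4 210.2] jawang -75.7 tilt [-0.13  0.12] open 75.3 F [-1.2 -0.4 -0.1] q [0.19 0.53 1.49 0.   1.12 1.51]
tool shift mm [ -1.7   9.1 202.2]
 turn about tool z (rad) -0.647
 turn about tool z (rad) 2.495
 shift after turn [ -6.4   6.2 202.2]
```

View pics/w1b.png

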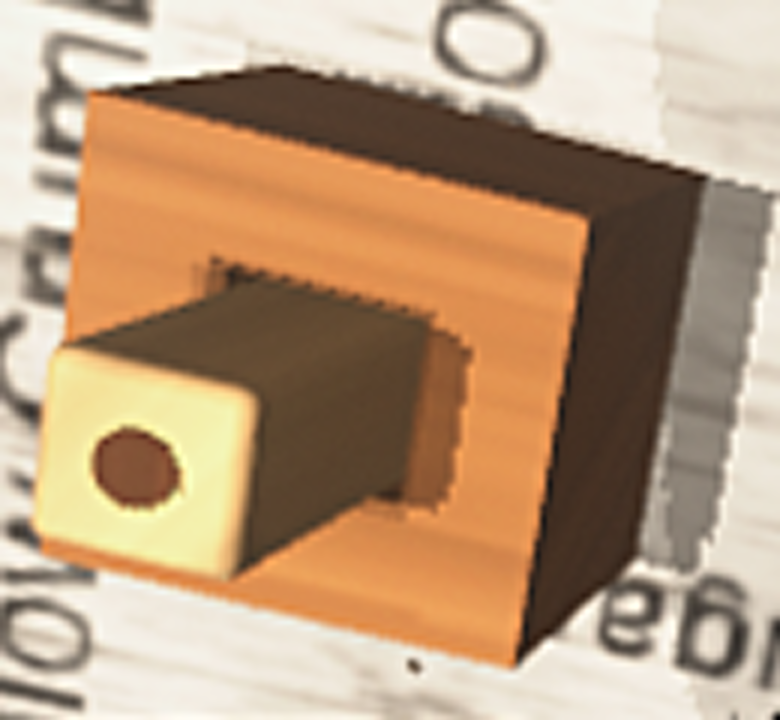

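Emit:
servo_tool(
  deltas=[
    [[-0.002,0.008,0.02],[0,0,-0.02],0.075],
    [[0,0.001,0.03],[0,0,0],0.075],
    [[0,0,0.035],[0,0,0],0.075],
    [[0,0,0.035],[0,0,0],0.075],
    [[0,0,0.03],[0,0,0],0.075],
    [[0,0,0.01],[0,0,0],0.075],
    [[0,0,0],[0,0,0],0.075],
  ],
)

```text
time_s: 2.78
position: [622.1, 169.5, 47.5]
tool_rot: [[0.964, 0.265, 0.001], [0.265, -0.964, 0.001], [0.001, -0.001, -1.0]]
force: [1.1, -0.6, 1.2]
opening: 0.785
```

Run:
```python
from h import *
go([624.2,177.6,8],-74.6)
C=cal('wrist');snap('wrist','w2.png');print(proj([[624.2,177.6,24]],C))
```

```text
t 2.78 pos [622.1 169.5  47.5] jawang -74.7 tilt [0.06 0.09] open 74.7 F [ 1.1 -0.6  1.2] q [0.16 0.71 1.65 0.   0.78 1.46]
tool shift mm [ 4.1 -7.2 39.5]
 turn about tool z (rad) -0.001
 turn about tool z (rad) 3.14
 shift after turn [ 4.1 -7.2 39.5]
[[264.20560797 238.3785512 ]]
```

View pics/w2.png

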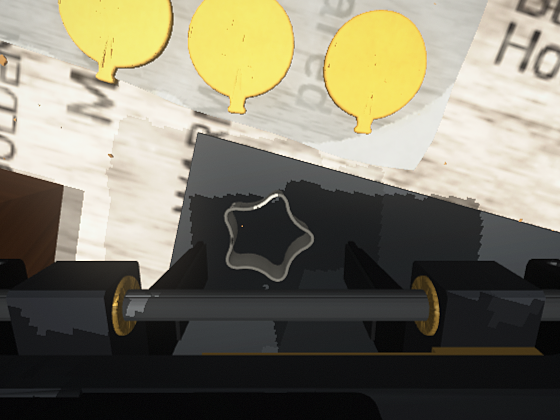

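Emit:
servo_tool(
  deltas=[
    [[0.004,-0.0045,0.01],[0,0,0],0.075],
    [[0,0,0.015],[0,0,0],0.075],
    [[0,0,0.01],[0,0,0],0.075],
    [[0,0,0.002],[0,0,0],0.075],
    [[0,0,0],[0,0,0],0.075],
  ],
)

```text
time_s: 3.25
position: [629.5, 175.4, 17.0]
tool_rot: [[0.965, 0.263, 0.013], [0.263, -0.965, 0.003], [0.013, 0.0, -1.0]]
force: [0.4, -0.1, -0.1]
opening: 0.793
```

Run:
```python
from h import *
go([624.2,177.6,8],-74.6)
C=cal('wrist');snap('wrist','w3.png');print(proj([[624.2,177.6,24]],C))
```

```text
t 3.25 pos [629.5 175.4  17. ] jawang -74.7 tilt [0.73 0.2 ] open 75.4 F [ 0.4 -0.1 -0.1] q [0.17 0.76 1.65 0.   0.72 1.47]
tool shift mm [-4.7 -3.5  8.9]
 turn about tool z (rad) -0.002
 turn about tool z (rad) 3.139
 shift after turn [-4.7 -3.5  8.9]
[[269.52017735 272.3419812 ]]
```

View pics/w3.png

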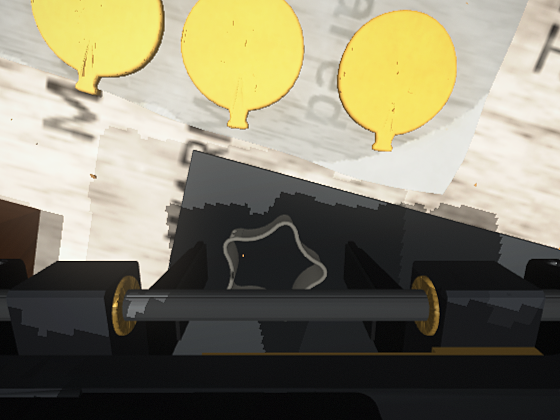

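Emit:
servo_tool(
  deltas=[
    [[-0.0045,-0.001,0.003],[0,-0.012,0],0.075],
    [[0,0,0.004],[0,0,0],0.075],
    [[0,0,0],[0,0,0],0.075],
  ],
)

```text
time_s: 3.55
position: [625.4, 175.6, 11.8]
tool_rot: [[0.965, 0.263, 0.003], [0.263, -0.965, 0.001], [0.003, 0.0, -1.0]]
force: [0.8, -0.1, -0.9]
opening: 0.788
```

Run:
```python
from h import *
go([624.2,177.6,8],-74.6)
```

```text
t 3.55 pos [625.4 175.6  11.8] jawang -74.7 tilt [0.18 0.03] open 74.9 F [ 0.8 -0.1 -0.9] q [ 0.17  0.76  1.66 -0.    0.72  1.48]
tool shift mm [-0.7 -2.2  3.8]
 turn about tool z (rad) -0.002
 turn about tool z (rad) 3.139
 shift after turn [-0.7 -2.2  3.8]
```

Well placed; down 3 mm more and close.

Emit:
servo_tool(
  deltas=[
    [[-0.001,0,0.003],[0,0,0],0.075],
    [[0,0,0],[0,0,0],0.045],
    [[0,0,0],[0,0,0],0.04],
    [[0,0,0],[0,0,0],0.04],
    [[0,0,0],[0,0,0],0.04],
    [[0,0,0],[0,0,0],0.04],
    [[0,0,0],[0,0,0],0.04],
  ],
)

```text
time_s: 4.13
position: [624.6, 175.4, 9.1]
tool_rot: [[0.965, 0.263, 0.004], [0.263, -0.965, 0.001], [0.004, 0.0, -1.0]]
force: [-0.2, 0.0, -0.1]
opening: 0.551
```

Run:
```python
from h import *
go([624.2,177.6,8],-74.6)
C=cal('wrist');snap('wrist','w4.png')
```

```text
t 4.13 pos [624.6 175.4   9.1] jawang -74.7 tilt [0.23 0.04] open 52.4 F [-0.2  0.  -0.1] q [ 0.17  0.77  1.66 -0.    0.71  1.48]
tool shift mm [ 0.2 -2.3  1.1]
 turn about tool z (rad) -0.002
 turn about tool z (rad) 3.139
 shift after turn [ 0.2 -2.3  1.1]
```

View pics/w4.png

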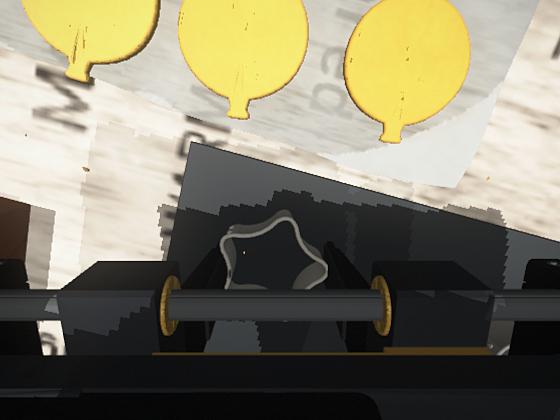

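Emit:
servo_tool(
  deltas=[
    [[0,0,-0.01],[0,0,0],0.04],
    [[0,0,-0.03],[0,0,0],0.04],
    [[0,0,-0.04],[0,0,0],0.04],
    [[0,0,-0.04],[0,0,0],0.04],
    [[-0.02,0,-0.03],[0,0,0],0.04],
    [[-0.04,0,-0.01],[0,0,0],0.04],
    [[-0.04,0,0],[0,0,0],0.04],
    [[-0.04,0,0],[0,0,0],0.04],
    [[-0.03,0,0],[0,0,0],0.04],
    [[-0.01,0,0],[0,0,0],0.04],
    [[0,0,0],[0,0,0],0.04],
    [[0,0,0],[0,0,0],0.04],
  ],
)

```text
time_s: 5.18
position: [442.5, 126.0, 183.1]
tool_rot: [[0.965, 0.263, 0.011], [0.263, -0.965, 0.002], [0.011, 0.001, -1.0]]
force: [1.2, -0.6, -0.5]
opening: 0.549
```

```bash
cat >> h.py <<'E'
def saveC(C,f): np.save(f,np.array([*C[0].ravel(),*C[1].ravel(),*C[2]]))
def loadC(f):
    v=np.load(f);return (v[:9].reshape(3,3),v[9:18].reshape(3,3),v[18:])
E
python3 - <<'E'
from h import *
go([463.4,157.9,100],-74.6)
C=cal('wrist');saveC(C,'C5.npy');snap('wrist','w5.png');print(proj([463.4,157.9,10],C))
E
```

```text
t 5.18 pos [442.5 126.  183.1] jawang -74.7 tilt [0.64 0.09] open 52.2 F [ 1.2 -0.6 -0.5] q [0.13 0.3  1.99 0.   0.84 1.44]
tool shift mm [ 27.6 -25.4  83.4]
 turn about tool z (rad) -0.002
 turn about tool z (rad) 3.139
 shift after turn [ 27.7 -25.4  83.4]
[[250.95546755 170.55159967]]
```

View pics/w5.png

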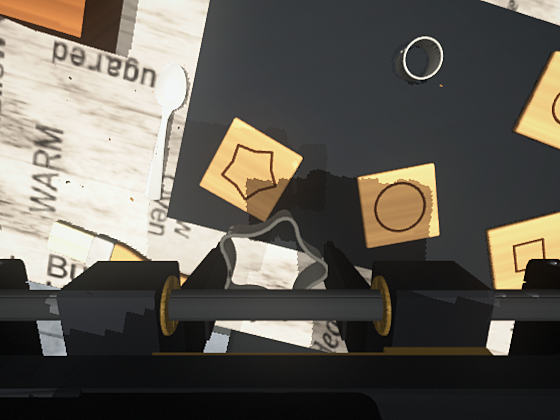

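Run:
```python
from h import *
im=cv2.imread('pics/w5.png');C=loadC('C5.npy')
cv2.imwrite('pics/w5z.png',cv2.resize(im[110:225,195:310],None,fx=5,fy=5,interpolation=cv2.INTER_CUBIC))
cv2.imwrite('pics/w5y.png',cv2.resize(im[155:255,350:450],None,fx=5,fy=5,interpolation=cv2.INTER_CUBIC))
```

```text
(no output)
```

View pics/w5z.png

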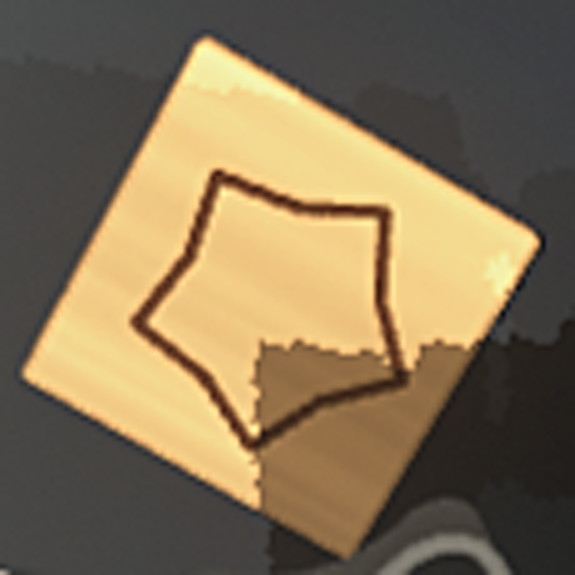

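View pics/w5y.png

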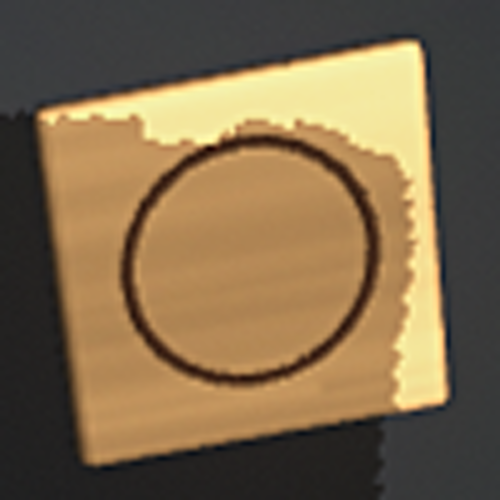

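Run:
```python
from h import *
C=loadC('C5.npy')
def q(p,o):return ray(np.array(p)/5+[o[0]-.4,o[1]-.4],10,C)[:,:2]
w=q([(215,176),(389,210),(405,380),(252,444),(136,322)],(195,110));c=w.mean(0)
a=np.degrees(np.arctan2(*(w-c).T[::-1]));print('star outl',c.round(1),np.hypot(*(w-c).T).round(1),((a+360)%72).round(1))
print('star pad',q([(205,35),(543,240),(350,560),(22,373)],(195,110)).mean(0).round(1))
k=q([(38,110),(420,40),(450,402),(90,466)],(350,155));print('round pad',k.mean(0).round(1))
print('circle',q([((126+376)/2,(138+381)/2)],(350,155)).round(1))
```

```text
star outl [462.6 158.2] [29.5 30.1 29.9 29.3 29.8] [40.5 38.6 39.2 38.9 38.9]
star pad [462.8 158.1]
round pad [468.   -3.2]
circle [[468.1  -3.6]]
```

Run:
```python
from h import *
im=cv2.imread('pics/w5.png')
cv2.imwrite('pics/w5x.png',cv2.resize(im[195:300,205:345],None,fx=5.5,fy=5.5,interpolation=cv2.INTER_CUBIC))
```

```text
(no output)
```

View pics/w5x.png

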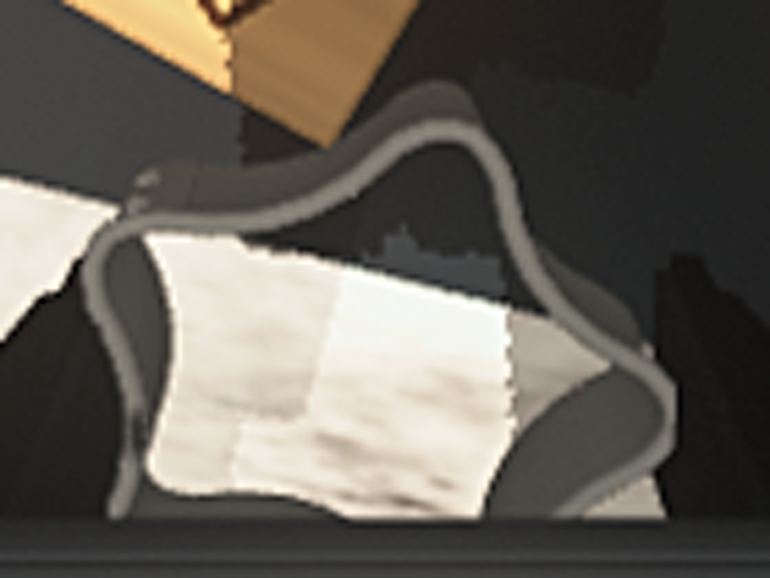

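Run:
```python
from h import *
from scipy.optimize import least_squares
C=loadC('C5.npy');s=env.state();T=s['tool_rot'];P=s['position']
p=np.array([(455,118),(92,225),(677,415)])/5.5+[205-.4,195-.4]
w=ray(p,P[2]+14.9,C);t=((w-P)@T)[:,:2];print(t.round(1))
f=lambda v:(t-(v[:2]+29.7*np.c_[np.cos(v[2]+np.radians([72,144,0])-0*t[:,0]),np.sin(v[2]+np.radians([72,144,0]))][:,::-1]*[1,1])).ravel()
# tool: angle from +y toward +x
r=least_squares(f,[0,-3,0]);print(r.x,r.cost,r.fun.round(1))
```

```text
[[ 28.2   5.4]
 [ 18.3 -27. ]
 [ -0.1  26.1]]
[ 0.28917216 -3.64196406 -0.0132201 ] 0.2619894973500829 [-0.2 -0.5  0.2  0.4  0.   0.1]
```

Emit:
servo_tool(
  deltas=[
    [[0.01,-0.01,0.01],[0,0,0.1],0.04],
    [[0.005,-0.01,0.02],[0,0,0.1],0.04],
    [[0,0,0.03],[0,0,0.1],0.04],
    [[0,0,0.03],[0,0,0.1],0.04],
    [[0,0,0.01],[0,0,0.1],0.04],
    [[0,0,0],[0,0,0],0.04],
    [[0,0,0],[0,0,0],0.04],
  ],
)

```text
time_s: 5.82
position: [465.1, 152.8, 79.7]
tool_rot: [[0.968, -0.25, 0.02], [-0.25, -0.968, 0.003], [0.018, -0.008, -1.0]]
force: [-0.8, -0.3, 0.9]
opening: 0.546
```

Run:
```python
from h import *
go([461.4,154.8,17.5],-104)
```

```text
t 5.82 pos [465.1 152.8  79.7] jawang -104.5 tilt [1.12 0.17] open 51.9 F [-0.8 -0.3  0.9] q [ 0.18  0.5   2.03 -0.    0.59  2.01]
tool shift mm [-5.2 -0.5 62.1]
 turn about tool z (rad) -0.008
 turn about tool z (rad) 3.133
 shift after turn [-5.2 -0.6 62.1]
```

Emit:
servo_tool(
  deltas=[
    [[-0.005,0,0.015],[0,-0.018,0],0.04],
    [[0,0,0.02],[0,0,0],0.04],
    [[0,0,0.01],[0,0,0],0.04],
    [[0,0,0],[0,0,0],0.04],
    [[0,0,0],[0,0,0],0.04],
  ],
)

```text
time_s: 6.23
position: [465.7, 155.4, 36.4]
tool_rot: [[0.972, -0.236, 0.008], [-0.236, -0.972, 0.009], [0.006, -0.011, -1.0]]
force: [-0.3, 0.1, -0.1]
opening: 0.551
```

Run:
```python
from h import *
go([461.4,154.8,17.5],-104)
```

```text
t 6.23 pos [465.7 155.4  36.4] jawang -103.7 tilt [0.46 0.52] open 52.4 F [-0.3  0.1 -0.1] q [0.18 0.58 2.05 0.02 0.5  1.98]
tool shift mm [-4.1  1.8 18.9]
 turn about tool z (rad) 0.006
 turn about tool z (rad) -3.136
 shift after turn [-4.1  1.8 18.9]
```

Emit:
servo_tool(
  deltas=[
    [[-0.004,0.002,0.006],[-0.01,-0.006,0],0.04],
    [[0,0,0.007],[0,0,0],0.04],
    [[0,0,0],[0,0,0],0.04],
    [[0,0,0],[0,0,0],0.04],
  ],
)

```text
time_s: 6.57
position: [462.5, 154.7, 24.9]
tool_rot: [[0.972, -0.234, 0.003], [-0.234, -0.972, 0.0], [0.003, -0.001, -1.0]]
force: [0.0, 0.2, -0.5]
opening: 0.55
```

Run:
```python
from h import *
go([461.4,154.8,17.5],-104)
```

```text
t 6.57 pos [462.5 154.7  24.9] jawang -103.5 tilt [0.19 0.03] open 52.3 F [ 0.   0.2 -0.5] q [ 0.19  0.6   2.06 -0.    0.48  1.99]
tool shift mm [-1.1  0.2  7.4]
 turn about tool z (rad) 0.008
 turn about tool z (rad) -3.133
 shift after turn [-1.1  0.2  7.4]
```

Emit:
servo_tool(
  deltas=[
    [[-0.001,0,0.004],[0,0,0],0.04],
    [[0,0,0.002],[0,0,0],0.04],
    [[0,0,0.0015],[0,0,0],0.04],
    [[0,0,0],[0,0,0],0.04],
    [[0,0,0],[0,0,0],0.04],
  ],
)

```text
time_s: 6.98
position: [461.8, 155.0, 17.3]
tool_rot: [[0.972, -0.233, 0.004], [-0.233, -0.972, 0.001], [0.004, -0.002, -1.0]]
force: [0.3, -0.2, -0.3]
opening: 0.549
```

Run:
```python
from h import *
go([461.4,154.8,17.5],-104)
```

```text
t 6.98 pos [461.8 155.   17.3] jawang -103.5 tilt [0.25 0.04] open 52.2 F [ 0.3 -0.2 -0.3] q [ 0.19  0.61  2.07 -0.    0.46  2.  ]
tool shift mm [-0.3  0.3 -0.2]
 turn about tool z (rad) 0.009
 turn about tool z (rad) -3.133
 shift after turn [-0.3  0.3 -0.2]
```

Emit:
servo_tool(
  deltas=[
    [[0,0,0.001],[0,0,0],0.04],
    [[0,0,0],[0,0,0],0.04],
    [[0,0,0],[0,0,0],0.04],
  ],
)

```text
time_s: 7.23
position: [462.1, 155.0, 17.1]
tool_rot: [[0.972, -0.233, 0.005], [-0.233, -0.972, 0.001], [0.005, -0.002, -1.0]]
force: [-0.0, 0.2, -0.0]
opening: 0.55
```

Emit:
servo_tool(
  deltas=[
    [[0,0,0],[0,0,0],0.058],
    [[0,0,0],[0,0,0],0.066],
    [[0,0,0],[0,0,0],0.075],
    [[0,0,0],[0,0,0],0.075],
    [[0,0,-0.01],[0,0,0],0.075],
    [[0,0,-0.02],[0,0,0],0.075],
    [[0,0,-0.04],[0,0,0],0.075],
    [[0,0,-0.04],[0,0,0],0.075],
    [[-0.01,0,-0.04],[0,0,0],0.075],
    [[-0.02,0,-0.02],[0,0,0],0.075],
    [[0,0,0],[0,0,0],0.075],
    [[0,0,0],[0,0,0],0.075],
  ],
)

```text
time_s: 8.23
position: [430.6, 161.7, 197.4]
tool_rot: [[0.972, -0.234, 0.005], [-0.234, -0.972, 0.001], [0.004, -0.002, -1.0]]
force: [1.0, -0.3, -1.1]
opening: 0.791
```

Run:
```python
from h import *
go([459,-294,150],90)
C=cal('wrist');saveC(C,'C6.npy');im=snap('wrist','w6.png')
p=proj([462.6,158.2,15],C)[0];print(p)
x,y=p.astype(int);x0,y0=max(x-60,0),max(y-60,0)
cv2.imwrite('pics/w6z.png',cv2.resize(im[y0:y0+120,x0:x0+120],None,fx=5,fy=5,interpolation=cv2.INTER_CUBIC));print(x0,y0)
```

```text
t 8.23 pos [430.6 161.7 197.4] jawang -103.5 tilt [0.26 0.06] open 75.2 F [ 1.  -0.3 -1.1] q [0.22 0.28 1.97 0.   0.89 2.02]
tool shift mm [134.  436.5  47.1]
 turn about tool z (rad) -0.236
 turn about tool z (rad) 2.905
 shift after turn [ 28.2 455.8  46.6]
[271.87861353 164.95242636]
211 104
```

View pics/w6z.png

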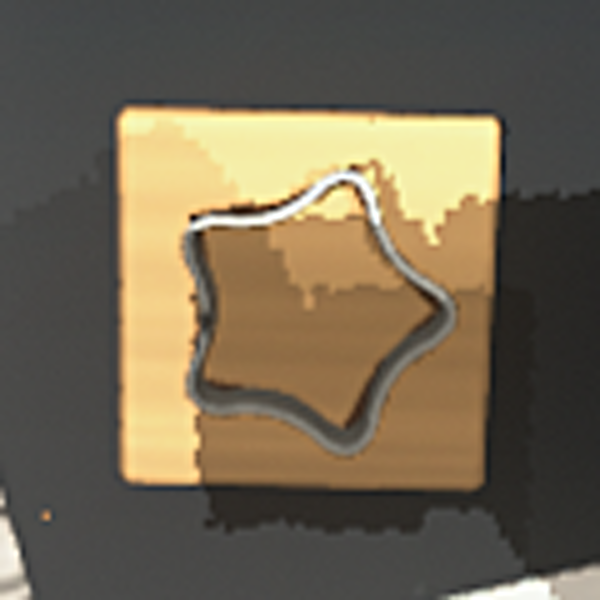

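Run:
```python
from h import *
C=loadC('C6.npy')
q=lambda p,z:ray(np.array(p)/5+[211-.4,104-.4],z,C)[:,:2]
w=q([(352,170),(457,313),(345,452),(192,400),(186,225)],32);print(w.mean(0).round(1))
print('pad',q([(118,106),(501,118),(486,491),(121,484)],10).mean(0).round(1))
```

```text
[463.  157.9]
pad [462.5 158.3]
```

Emit:
servo_tool(
  deltas=[
    [[0.01,0.035,0],[0,0,0],0.075],
    [[0.011,0.038,0],[0,0,0],0.075],
    [[0.011,0.038,0],[0,0,0],0.075],
    [[0.011,0.038,0],[0,0,0],0.075],
    [[0.011,0.038,0],[0,0,0],0.075],
    [[0.011,0.038,0],[0,0,0],0.075],
    [[0.011,0.038,0],[0,0,0],0.075],
    [[0.011,0.038,0],[0,0,0],0.075],
    [[0.011,0.038,0],[0,0,0],0.075],
    [[0.011,0.038,0],[0,0,0],0.075],
    [[0.01,0.03,0],[0,0,0],0.075],
    [[0,0,0],[0,0,0],0.075],
  ],
)

```text
time_s: 9.28
position: [451.0, -282.7, 180.1]
tool_rot: [[0.973, -0.229, -0.016], [-0.229, -0.973, 0.01], [-0.018, -0.006, -1.0]]
force: [-0.1, 0.6, -0.5]
opening: 0.787
```

Run:
```python
from h import *
go([459,-296,150])
C=cal('wrist');saveC(C,'C7.npy');im=snap('wrist','w7.png')
print(proj([459,-296,28],C)[0])
```

```text
t 9.28 pos [ 451.  -282.7  180.1] jawang -103.2 tilt [-0.92  0.55] open 74.8 F [-0.1  0.6 -0.5] q [-0.68  0.41  1.81 -0.    0.94  1.12]
tool shift mm [11.4 11.3 29.9]
[287.64807195 186.50287169]
```

View pics/w7.png

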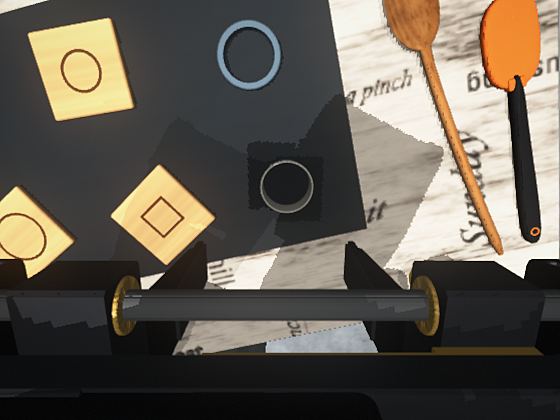

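Run:
```python
from h import *
im=cv2.imread('pics/w7.png')
a=cv2.resize(im[155:220,255:320],None,fx=6,fy=6,interpolation=cv2.INTER_CUBIC)
b=cv2.resize(im[160:270,105:220],None,fx=3.6,fy=3.6,interpolation=cv2.INTER_CUBIC)
h=max(a.shape[0],b.shape[0]);o=np.zeros((h,a.shape[1]+b.shape[1],3),np.uint8);o[:a.shape[0],:a.shape[1]]=a;o[:b.shape[0],a.shape[1]:]=b
cv2.imwrite('pics/w7z.png',o);print(o.shape)
C=loadC('C7.npy');hsv=cv2.cvtColor(im,cv2.COLOR_BGR2HSV)
m=cv2.inRange(hsv,(8,60,120),(32,220,255));m[245:]=0;m[:,220:]=0
cs,_=cv2.findContours(m,cv2.RETR_EXTERNAL,cv2.CHAIN_APPROX_NONE)
for c in cs:
    if cv2.contourArea(c)<500:continue
    p=cv2.approxPolyDP(cv2.convexHull(c),6,True)[:,0];w=ray(p,10,C)[:,:2];print(p.tolist(),w.round(1).tolist(),w.mean(0).round(1))
```

```text
(396, 804, 3)
[[0, 201], [18, 187], [73, 242], [1, 244]] [[509.1, 2.1], [518.6, -22.9], [448.7, -55.1], [464.4, 22.6]] [485.2 -13.4]
[[159, 164], [214, 217], [188, 244], [142, 244], [111, 217]] [[507.8, -173.5], [441.1, -212.5], [418.2, -176.4], [429.5, -127.6], [466.0, -105.7]] [ 452.5 -159.1]
[[109, 18], [133, 107], [56, 120], [28, 33]] [[644.3, -171.6], [566.2, -166.5], [572.0, -88.5], [649.9, -94.3]] [ 608.1 -130.2]
```

View pics/w7z.png

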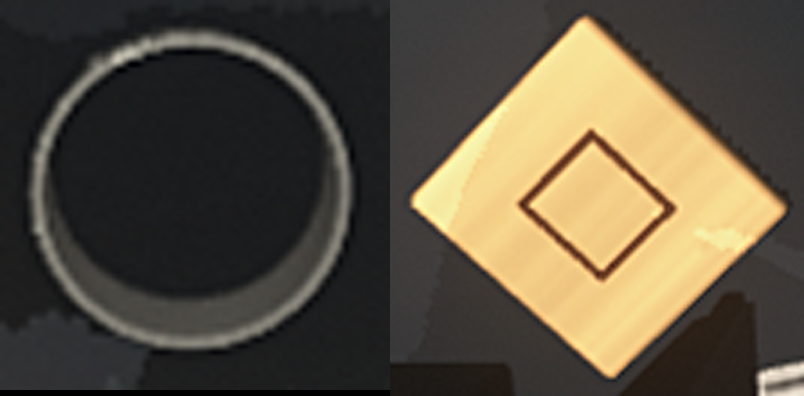

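Run:
```python
from h import *
C=loadC('C7.npy')
print('ring',ray([286.5,186.25],28,C)[0].round(1))
q=lambda p:ray((np.array(p)-[390,0])/3.6+[104.6,159.6],10,C)[:,:2]
w=q([(592,130),(675,209),(602,279),(519,205)]);print('sq',w.mean(0).round(1),[np.linalg.norm(w[i]-w[i-1]).round(1) for i in range(4)],[np.degrees(np.arctan2(*(w[i]-w[i-1])[::-1])).round(1) for i in range(4)])
w=q([(585,12),(790,208),(611,381),(411,200)]);print('pad',w.mean(0).round(1))
r=ray([286.5,186.25],28,C)[0];go([r[0],r[1],12])
```

```text
ring [ 459.5 -295.    28. ]
sq [ 453.7 -158.7] [np.float64(32.8), np.float64(32.6), np.float64(32.2), np.float64(32.2)] [np.float64(-59.5), np.float64(-150.1), np.float64(119.7), np.float64(31.0)]
pad [ 454.2 -159.7]
t 9.33 pos [ 450.4 -280.5  179.7] jawang -103.2 tilt [-1.    0.64] open 75.0 F [-0.2 -0.1 -0.3] q [-0.68  0.41  1.82 -0.    0.94  1.12]
tool shift mm [ 15.4  13.2 167.4]
```

Emit:
servo_tool(
  deltas=[
    [[0.01,0.008,0.015],[-0.007,0.018,0],0.075],
    [[0.005,0.005,0.03],[0,0,0],0.075],
    [[0,0,0.035],[0,0,0],0.075],
    [[0,0,0.03],[0,0,0],0.075],
    [[0,0,0.01],[0,0,0],0.075],
    [[0,0,0],[0,0,0],0.075],
    [[0,0,0],[0,0,0],0.075],
  ],
)

```text
time_s: 9.92
position: [459.9, -292.1, 48.1]
tool_rot: [[0.973, -0.229, -0.009], [-0.229, -0.973, 0.008], [-0.011, -0.005, -1.0]]
force: [0.9, -0.0, 0.9]
opening: 0.789
```

Run:
```python
from h import *
go([459.5,-295,11])
```

```text
t 9.92 pos [ 459.9 -292.1   48.1] jawang -103.2 tilt [-0.53  0.44] open 75.0 F [ 0.9 -0.   0.9] q [-0.69  0.61  1.9   0.    0.64  1.11]
tool shift mm [ 0.7  3.1 37. ]
```

Emit:
servo_tool(
  deltas=[
    [[0.001,0.003,0.012],[-0.005,0.011,0],0.075],
    [[0,0,0.012],[0,0,0],0.075],
    [[0,0,0.007],[0,0,0],0.075],
    [[0,0,0],[0,0,0],0.075],
    [[0,0,0],[0,0,0],0.075],
  ],
)

```text
time_s: 10.33
position: [461.3, -293.8, 17.6]
tool_rot: [[0.974, -0.227, 0.001], [-0.227, -0.974, -0.001], [0.002, 0.0, -1.0]]
force: [0.1, 0.2, 0.5]
opening: 0.789
```

Run:
```python
from h import *
go([459.5,-295,11])
snap('wrist','w8.png')
```

```text
t 10.33 pos [ 461.3 -293.8   17.6] jawang -103.1 tilt [ 0.08 -0.03] open 75.0 F [0.1 0.2 0.5] q [-0.69  0.66  1.92  0.    0.56  1.11]
tool shift mm [-1.4  1.6  6.6]
```

View pics/w8.png

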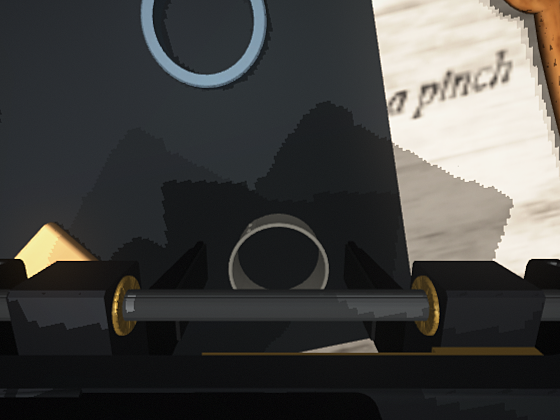

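Emit:
servo_tool(
  deltas=[
    [[-0.001,0.001,0.004],[0,0,0],0.075],
    [[0,0,0.002],[0,0,0],0.075],
    [[0,0,0],[0,0,0],0.055],
    [[0,0,0],[0,0,0],0.04],
    [[0,0,0],[0,0,0],0.04],
    [[0,0,0],[0,0,0],0.04],
    [[0,0,0],[0,0,0],0.04],
    [[0,0,0],[0,0,0],0.04],
  ],
)

```text
time_s: 11.05
position: [460.7, -295.2, 13.3]
tool_rot: [[0.974, -0.227, 0.004], [-0.227, -0.974, -0.003], [0.004, 0.002, -1.0]]
force: [-0.7, -0.5, 0.1]
opening: 0.541
```

Run:
```python
from h import *
go([459.5,-295,11])
```

```text
t 11.05 pos [ 460.7 -295.2   13.3] jawang -103.1 tilt [ 0.23 -0.15] open 51.5 F [-0.7 -0.5  0.1] q [-0.69  0.67  1.92  0.    0.55  1.11]
tool shift mm [-1.3  0.1  2.2]
```

Emit:
servo_tool(
  deltas=[
    [[0,0,-0.01],[0,0,0],0.04],
    [[0,0,-0.03],[0,0,0],0.04],
    [[0,0,-0.04],[0,0,0],0.04],
    [[-0.004,-0.02,-0.03],[0,0,0],0.04],
    [[-0.008,-0.04,0],[0,0,0],0.04],
    [[-0.008,-0.04,0],[0,0,0],0.04],
    [[-0.008,-0.04,0],[0,0,0],0.04],
    [[-0.008,-0.04,0],[0,0,0],0.04],
    [[-0.008,-0.04,0],[0,0,0],0.04],
    [[-0.008,-0.04,0],[0,0,0],0.04],
    [[-0.005,-0.02,0],[0,0,0],0.04],
    [[0,0,0],[0,0,0],0.04],
  ],
)

```text
time_s: 12.05
position: [468.7, -1.3, 136.3]
tool_rot: [[0.972, -0.233, 0.013], [-0.233, -0.972, -0.005], [0.014, 0.001, -1.0]]
force: [0.3, 0.1, 0.2]
opening: 0.534
```

Run:
```python
from h import *
go([468.1,-3.5,22])
C=cal('wrist');saveC(C,'C9.npy');im=snap('wrist','w9.png')
cv2.imwrite('pics/w9z.png',cv2.resize(im[150:300,190:370],None,fx=4,fy=4,interpolation=cv2.INTER_CUBIC))
```

```text
t 12.05 pos [468.7  -1.3 136.3] jawang -103.5 tilt [ 0.75 -0.26] open 50.8 F [0.3 0.1 0.2] q [-0.14  0.38  2.03 -0.    0.72  1.67]
tool shift mm [ -1.6   2.2 114.3]
```

View pics/w9z.png

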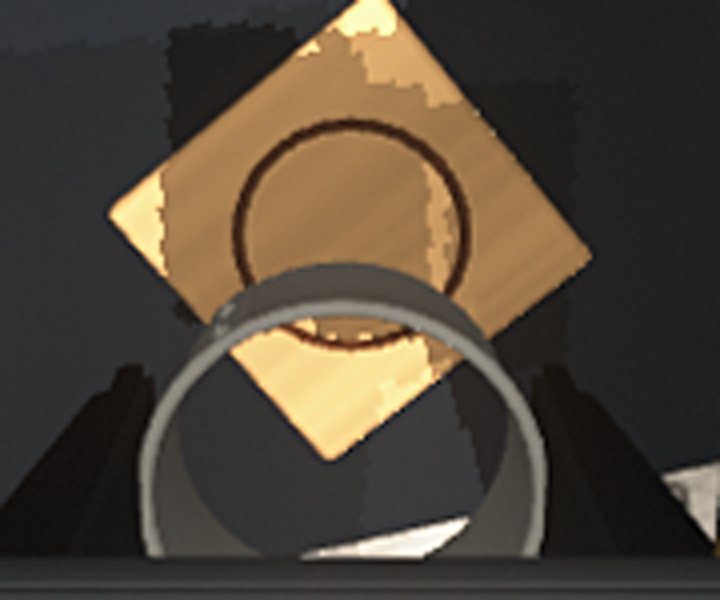

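Run:
```python
from h import *
C=loadC('C9.npy');s=env.state();P=s['position'];T=s['tool_rot']
q=lambda p,z:ray(np.array(p)/4+[189.6,149.6],z,C)
print(((q([(345,298),(140,480),(547,480)],P[2]+14.7)-P)@T).round(1))
print(q([(352.5,233)],10))
```

```text
[[ 23.8  -0.9 -14.4]
 [ -0.1 -26.8 -14.7]
 [ -0.1  24.7 -14.7]]
[[468.17517582  -3.51341584  10.        ]]
```

Emit:
servo_tool(
  deltas=[
    [[0.002,0.003,0.015],[0,-0.013,0],0.04],
    [[0,0,0.03],[0,0,0],0.04],
    [[0,0,0.025],[0,0,0],0.04],
    [[0,0,0.01],[0,0,0],0.04],
    [[0,0,0],[0,0,0],0.04],
    [[0,0,0],[0,0,0],0.04],
  ],
)

```text
time_s: 12.6
position: [472.9, -10.3, 57.3]
tool_rot: [[0.972, -0.234, 0.007], [-0.234, -0.972, -0.003], [0.008, 0.001, -1.0]]
force: [-0.2, 0.3, -0.4]
opening: 0.533
```

Run:
```python
from h import *
go([469.9,-4.9,21.5])
```

```text
t 12.6 pos [472.9 -10.3  57.3] jawang -103.5 tilt [ 0.42 -0.18] open 50.7 F [-0.2  0.3 -0.4] q [-0.16  0.52  2.08 -0.    0.53  1.65]
tool shift mm [-4.5 -4.6 35.8]
```

Emit:
servo_tool(
  deltas=[
    [[-0.0045,-0.0045,0.012],[0,-0.006,0],0.04],
    [[0,0,0.012],[0,0,0],0.04],
    [[0,0,0.004],[0,0,0],0.04],
    [[0,0,0],[0,0,0],0.04],
    [[0,0,0],[0,0,0],0.04],
  ],
)

```text
time_s: 13.02
position: [472.2, -8.0, 33.0]
tool_rot: [[0.971, -0.237, 0.007], [-0.237, -0.972, -0.003], [0.008, 0.001, -1.0]]
force: [-0.1, 0.2, -0.3]
opening: 0.534
```

Run:
```python
from h import *
go([469.9,-4.9,21.5])
```

```text
t 13.02 pos [472.2  -8.   33. ] jawang -103.7 tilt [ 0.43 -0.16] open 50.8 F [-0.1  0.2 -0.3] q [-0.16  0.57  2.1  -0.    0.46  1.66]
tool shift mm [-3.  -2.5 11.5]
```

Emit:
servo_tool(
  deltas=[
    [[-0.003,-0.003,0.004],[0,-0.007,0],0.04],
    [[0,0,0.002],[0,0,0],0.04],
    [[0,0,0],[0,0,0],0.04],
    [[0,0,0],[0,0,0],0.04],
  ],
)

```text
time_s: 13.35
position: [470.9, -4.5, 28.7]
tool_rot: [[0.971, -0.237, 0.003], [-0.237, -0.971, -0.002], [0.004, 0.001, -1.0]]
force: [0.5, -0.8, -0.5]
opening: 0.534
```

Run:
```python
from h import *
go([469.9,-4.9,21.5])
```

```text
t 13.35 pos [470.9  -4.5  28.7] jawang -103.7 tilt [ 0.2  -0.09] open 50.8 F [ 0.5 -0.8 -0.5] q [-0.15  0.58  2.1  -0.    0.46  1.66]
tool shift mm [-0.9  0.6  7.2]
```

Emit:
servo_tool(
  deltas=[
    [[-0.001,0.0005,0.003],[0,-0.003,0],0.04],
    [[0,0,0.003],[0,0,0],0.04],
    [[0,0,0.001],[0,0,0],0.04],
    [[0,0,0],[0,0,0],0.04],
    [[0,0,0],[0,0,0],0.04],
  ],
)

```text
time_s: 13.77
position: [469.8, -4.7, 21.2]
tool_rot: [[0.971, -0.237, 0.0], [-0.237, -0.971, -0.001], [0.001, 0.001, -1.0]]
force: [0.1, 0.5, -0.7]
opening: 0.534
```

Run:
```python
from h import *
go([469.9,-4.9,21.5])
```

```text
t 13.77 pos [469.8  -4.7  21.2] jawang -103.7 tilt [ 0.02 -0.05] open 50.8 F [ 0.1  0.5 -0.7] q [-0.15  0.59  2.11 -0.    0.44  1.66]
tool shift mm [ 0.2  0.1 -0.3]
```

Emit:
servo_tool(
  deltas=[
    [[0,0,0.0005],[0,0,0],0.04],
    [[0,0,0],[0,0,0],0.058],
    [[0,0,0],[0,0,0],0.066],
    [[0,0,0],[0,0,0],0.075],
    [[0,0,-0.01],[0,0,0],0.075],
    [[0,0,-0.02],[0,0,0],0.075],
    [[0,0,-0.04],[0,0,0],0.075],
    [[0,0,-0.04],[0,0,0],0.075],
    [[0,0,-0.04],[0,0,0],0.075],
    [[-0.01,0,-0.01],[0,0,0],0.075],
    [[0,0,0],[0,0,0],0.075],
    [[0,0,0],[0,0,0],0.075],
  ],
)

```text
time_s: 14.77
position: [459.5, -2.3, 187.4]
tool_rot: [[0.971, -0.237, -0.002], [-0.237, -0.971, -0.0], [-0.001, 0.001, -1.0]]
force: [-1.3, 0.9, -0.0]
opening: 0.792
```

Run:
```python
from h import *
go([609,33,150])
C=cal('wrist');saveC(C,'C10.npy');im=snap('wrist','w10.png')
p=proj([468.1,-3.5,15],C)[0];print(p, proj([609,33,26],C)[0])
x0,y0=(p-55).astype(int);print(x0,y0)
cv2.imwrite('pics/w10z.png',cv2.resize(im[y0:y0+110,x0:x0+110],None,fx=5,fy=5,interpolation=cv2.INTER_CUBIC))
```

```text
t 14.77 pos [459.5  -2.3 187.4] jawang -103.7 tilt [-0.09 -0.03] open 75.3 F [-1.3  0.9 -0. ] q [-0.15  0.29  1.98 -0.    0.87  1.66]
tool shift mm [136.9 -69.8  37.2]
[274.42553041 187.52446057] [198.77212037  50.8203076 ]
219 132
```

View pics/w10z.png

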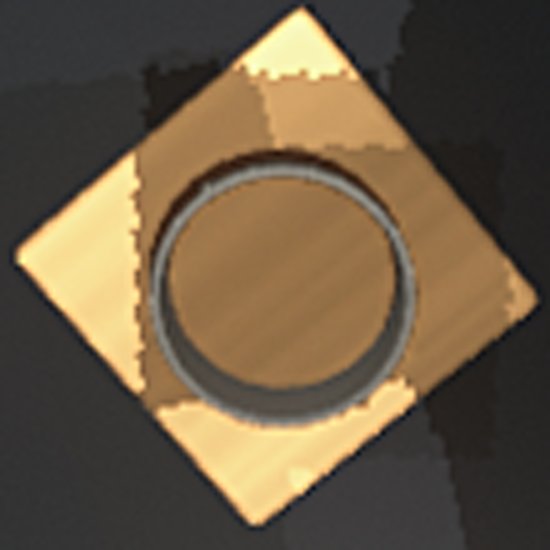

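View pics/w10.png

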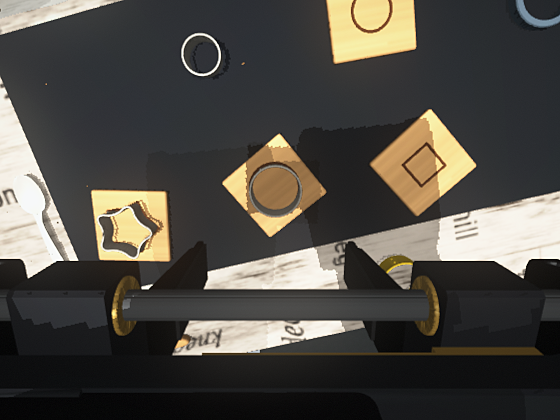

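Run:
```python
from h import *
C=loadC('C10.npy')
q=lambda p,z:ray(np.array(p)/5+[218.6,131.6],z,C)[:,:2]
print(q([(283,294)],36),'pad',q([(302,5),(540,298),(255,528),(14,258)],10).mean(0))
im=cv2.imread('pics/w10.png');cv2.imwrite('pics/w10y.png',cv2.resize(im[25:85,170:230],None,fx=8,fy=8,interpolation=cv2.INTER_CUBIC))
```

```text
[[468.83321239  -4.49908654]] pad [467.71954515  -3.08576962]
```

View pics/w10y.png

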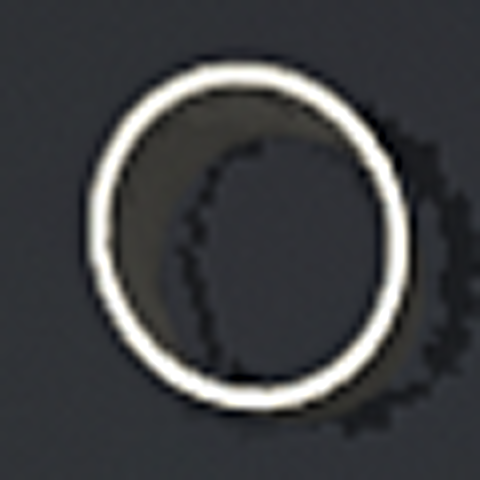

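Run:
```python
from h import *
C=loadC('C10.npy')
r=ray([200.6,54.0],26,C)[0];print(r);go([r[0],r[1],11])
```

```text
[606.056625    32.15989742  26.        ]
t 14.82 pos [459.2  -2.2 186.9] jawang -103.7 tilt [-0.17 -0.01] open 74.9 F [0.  0.7 0.4] q [-0.15  0.29  1.98 -0.    0.87  1.66]
tool shift mm [135.  -68.4 175.4]
```

Emit:
servo_tool(
  deltas=[
    [[0.025,-0.013,0],[0,0,0],0.06],
    [[0.035,-0.018,0],[0,0,0],0.06],
    [[0.035,-0.018,0.01],[0,0,0],0.06],
    [[0.03,-0.014,0.03],[0,0,0],0.06],
    [[0.01,-0.005,0.04],[0,0,0],0.06],
    [[0,0,0.03],[0,0,0],0.06],
    [[0,0,0.01],[0,0,0],0.06],
    [[0,0,0],[0,0,0],0.06],
    [[0,0,0],[0,0,0],0.06],
  ],
)

```text
time_s: 15.57
position: [605.6, 32.6, 49.6]
tool_rot: [[0.971, -0.239, -0.02], [-0.239, -0.971, 0.001], [-0.02, 0.004, -1.0]]
force: [-0.1, 0.2, 0.6]
opening: 0.633
```

Run:
```python
from h import *
go([606.1,32.2,11])
C=cal('wrist');saveC(C,'C11.npy');im=snap('wrist','w11.png')
print(proj([606.1,32.2,26],C))
cv2.imwrite('pics/w11z.png',cv2.resize(im[150:300,190:370],None,fx=4,fy=4,interpolation=cv2.INTER_CUBIC))
```

```text
t 15.57 pos [605.6  32.6  49.6] jawang -103.8 tilt [-1.14  0.05] open 60.2 F [-0.1  0.2  0.6] q [-0.05  0.67  1.74 -0.    0.75  1.76]
tool shift mm [ 1.3  0.1 38.6]
[[275.67941671 242.8193775 ]]
```

View pics/w11z.png

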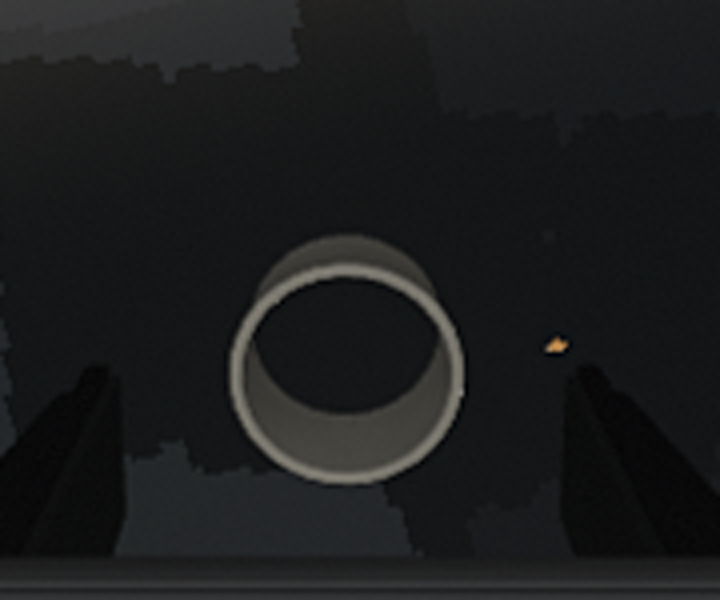

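Emit:
servo_tool(
  deltas=[
    [[0.001,0,0.012],[0,0.019,0],0.06],
    [[0,0,0.014],[0,0,0],0.06],
    [[0,0,0.006],[0,0,0],0.06],
    [[0,0,0],[0,0,0],0.06],
    [[0,0,0],[0,0,0],0.06],
  ],
)

```text
time_s: 16.03
position: [609.2, 31.4, 25.3]
tool_rot: [[0.971, -0.24, 0.01], [-0.24, -0.971, -0.005], [0.011, 0.002, -1.0]]
force: [-0.2, 1.0, 0.3]
opening: 0.631
```

Run:
```python
from h import *
go([606.1,32.2,11])
```

```text
t 16.03 pos [609.2  31.4  25.3] jawang -103.9 tilt [ 0.59 -0.26] open 60.0 F [-0.2  1.   0.3] q [-0.06  0.7   1.76 -0.01  0.67  1.76]
tool shift mm [-3.3 -0.1 14.2]
```

Emit:
servo_tool(
  deltas=[
    [[-0.003,0,0.006],[0,-0.01,0],0.06],
    [[0,0,0.006],[0,0,0],0.06],
    [[0,0,0.001],[0,0,0],0.06],
    [[0,0,0],[0,0,0],0.06],
    [[0,0,0],[0,0,0],0.06],
  ],
)

```text
time_s: 16.45
position: [607.4, 31.9, 14.6]
tool_rot: [[0.971, -0.24, 0.004], [-0.24, -0.971, -0.002], [0.004, 0.001, -1.0]]
force: [0.7, -0.9, -0.9]
opening: 0.627
```

Run:
```python
from h import *
go([606.1,32.2,11])
```

```text
t 16.45 pos [607.4  31.9  14.6] jawang -103.9 tilt [ 0.24 -0.12] open 59.6 F [ 0.7 -0.9 -0.9] q [-0.06  0.72  1.77 -0.    0.65  1.76]
tool shift mm [-1.3  0.   3.5]
```

Emit:
servo_tool(
  deltas=[
    [[-0.001,0,0.003],[0,-0.003,0],0.06],
    [[0,0,0],[0,0,0],0.045],
    [[0,0,0],[0,0,0],0.025],
    [[0,0,0],[0,0,0],0.025],
    [[0,0,0],[0,0,0],0.025],
    [[0,0,0],[0,0,0],0.025],
    [[0,0,0],[0,0,0],0.025],
  ],
)

```text
time_s: 17.03
position: [606.5, 32.2, 11.4]
tool_rot: [[0.971, -0.24, 0.001], [-0.24, -0.971, -0.001], [0.001, 0.001, -1.0]]
force: [-0.2, -0.6, -0.5]
opening: 0.346
```

Run:
```python
from h import *
go([606.1,32.2,11]);go([608.3,-130.1,120])
```

```text
t 17.03 pos [606.5  32.2  11.4] jawang -103.9 tilt [ 0.06 -0.08] open 32.9 F [-0.2 -0.6 -0.5] q [-0.06  0.72  1.77 -0.    0.65  1.76]
tool shift mm [-0.4  0.1  0.4]
t 17.03 pos [606.5  32.2  11.4] jawang -103.9 tilt [ 0.06 -0.08] open 32.9 F [-0.2 -0.6 -0.5] q [-0.06  0.72  1.77 -0.    0.65  1.76]
tool shift mm [  40.8  157.2 -108.4]
```

Run:
```python
from h import *
go([606.1,32.2,11]);C=cal('wrist')
im=snap('wrist','w12.png')
cv2.imwrite('pics/w12z.png',cv2.resize(im[190:360,170:380],None,fx=3.6,fy=3.6,interpolation=cv2.INTER_CUBIC))
```

```text
t 17.03 pos [606.5  32.2  11.4] jawang -103.9 tilt [ 0.06 -0.08] open 32.9 F [-0.2 -0.6 -0.5] q [-0.06  0.72  1.77 -0.    0.65  1.76]
tool shift mm [-0.4  0.1  0.4]
```

View pics/w12z.png

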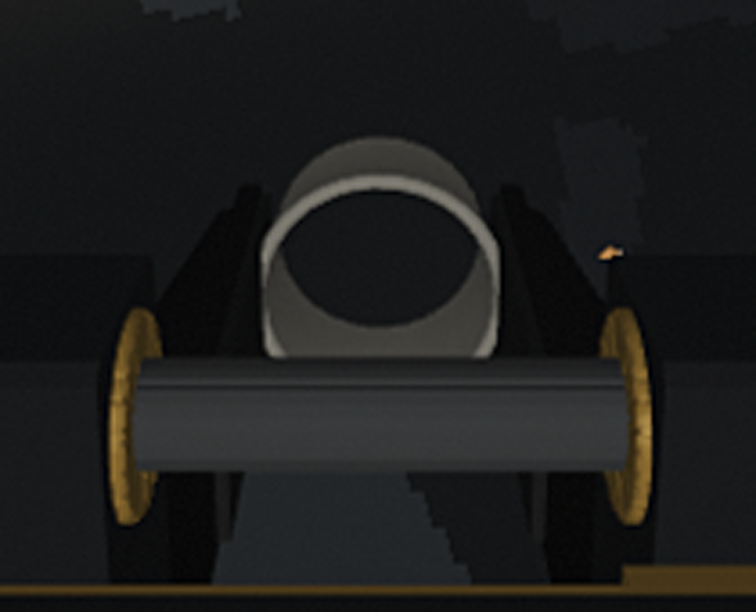

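Emit:
servo_tool(
  deltas=[
    [[0,0,-0.01],[0,0,0],0.025],
    [[0,0,-0.03],[0,0,0],0.025],
    [[0,0,-0.04],[0,0,0],0.025],
    [[0.005,0.02,-0.03],[0,0,0],0.025],
    [[0.01,0.035,0],[0,0,0],0.025],
    [[0.01,0.035,0],[0,0,0],0.025],
    [[0.008,0.035,0],[0,0,0],0.025],
    [[0.006,0.022,0],[0,0,0],0.025],
    [[0,0.01,0],[0,0,0],0.025],
    [[0,0,0],[0,0,0],0.025],
    [[0,0,0],[0,0,0],0.025],
  ],
)

```text
time_s: 18.0
position: [606.4, -134.6, 134.9]
tool_rot: [[0.972, -0.237, 0.005], [-0.237, -0.972, -0.004], [0.006, 0.003, -1.0]]
force: [-0.1, -0.5, -0.4]
opening: 0.345
```

Run:
```python
from h import *
go([608.3,-130.1,20])
C=cal('wrist');saveC(C,'C13.npy');im=snap('wrist','w13.png')
cv2.imwrite('pics/w13z.png',cv2.resize(im[150:300,190:370],None,fx=4,fy=4,interpolation=cv2.INTER_CUBIC))
```

```text
t 18.0 pos [ 606.4 -134.6  134.9] jawang -103.7 tilt [ 0.31 -0.23] open 32.8 F [-0.1 -0.5 -0.4] q [-0.32  0.57  1.66 -0.    0.91  1.49]
tool shift mm [  0.   -5.1 114.9]
```

View pics/w13z.png

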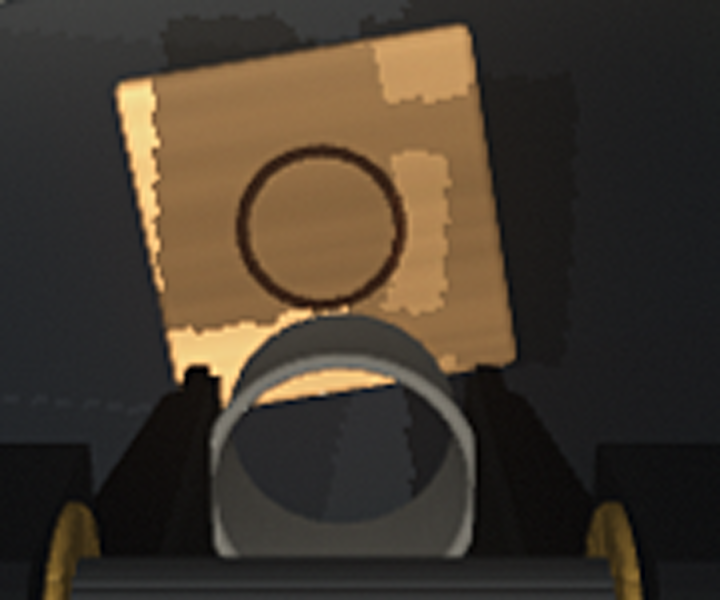

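Run:
```python
from h import *
C=loadC('C13.npy');s=env.state();P=s['position'];T=s['tool_rot']
q=lambda p,z:ray(np.array(p)/4+[189.6,149.6],z,C)
print(((q([(342,353),(210,470),(474,470)],P[2]+14.6)-P)@T).round(1))
c=q([((237+405)/2,(144+310)/2)],10)[0];print('circ',c,'pad',q([(115,85),(470,22),(517,360),(178,395)],10).mean(0))
t=np.array([608.3,-130.1,0]);
```

```text
[[ 17.3   0.3 -14.5]
 [  1.8 -16.4 -14.6]
 [  1.7  17.  -14.5]]
circ [ 608.33291672 -130.18455575   10.        ] pad [ 609.82836312 -130.34435704   10.        ]
```

Emit:
servo_tool(
  deltas=[
    [[0.0015,-0.0045,0.015],[0,-0.005,0],0.025],
    [[0,0,0.03],[0,0,0],0.025],
    [[0,0,0.025],[0,0,0],0.025],
    [[0,0,0.01],[0,0,0],0.025],
    [[0,0,0],[0,0,0],0.025],
    [[0,0,0],[0,0,0],0.025],
  ],
)

```text
time_s: 18.55
position: [609.9, -121.1, 49.4]
tool_rot: [[0.974, -0.228, -0.001], [-0.228, -0.974, -0.002], [-0.001, 0.002, -1.0]]
force: [0.8, 0.1, 0.7]
opening: 0.344
```

Run:
```python
from h import *
go([609,-130.4,19.7])
```

```text
t 18.55 pos [ 609.9 -121.1   49.4] jawang -103.2 tilt [-0.08 -0.09] open 32.7 F [0.8 0.1 0.7] q [-0.3   0.68  1.71 -0.    0.75  1.5 ]
tool shift mm [ 1.3  9.3 29.7]
```

Emit:
servo_tool(
  deltas=[
    [[0.001,0.008,0.008],[0,0,0],0.025],
    [[0,0,0.008],[0,0,0],0.025],
    [[0,0,0.003],[0,0,0],0.025],
    [[0,0,0],[0,0,0],0.025],
    [[0,0,0],[0,0,0],0.025],
  ],
)

```text
time_s: 18.97
position: [610.5, -129.3, 31.1]
tool_rot: [[0.974, -0.227, 0.002], [-0.227, -0.974, -0.003], [0.003, 0.002, -1.0]]
force: [0.0, 0.5, -0.5]
opening: 0.344
```

Run:
```python
from h import *
go([609,-130.4,19.7])
```

```text
t 18.97 pos [ 610.5 -129.3   31.1] jawang -103.1 tilt [ 0.12 -0.15] open 32.7 F [ 0.   0.5 -0.5] q [-0.31  0.71  1.72 -0.    0.71  1.49]
tool shift mm [-1.2  1.4 11.4]
```

Emit:
servo_tool(
  deltas=[
    [[-0.001,0.001,0.004],[0,-0.002,0],0.025],
    [[0,0,0.003],[0,0,0],0.025],
    [[0,0,0],[0,0,0],0.025],
    [[0,0,0],[0,0,0],0.025],
  ],
)

```text
time_s: 19.3
position: [609.6, -130.6, 24.7]
tool_rot: [[0.974, -0.228, 0.002], [-0.228, -0.974, -0.003], [0.002, 0.002, -1.0]]
force: [-0.1, -0.4, -0.5]
opening: 0.344
```

Run:
```python
from h import *
go([609,-130.4,19.7])
```

```text
t 19.3 pos [ 609.6 -130.6   24.7] jawang -103.2 tilt [ 0.1  -0.16] open 32.7 F [-0.1 -0.4 -0.5] q [-0.32  0.72  1.72 -0.    0.7   1.49]
tool shift mm [-0.7 -0.   5. ]
```

Emit:
servo_tool(
  deltas=[
    [[-0.0005,0,0.003],[0,-0.002,0],0.025],
    [[0,0,0.0015],[0,0,0],0.025],
    [[0,0,0],[0,0,0],0.025],
    [[0,0,0],[0,0,0],0.025],
  ],
)

```text
time_s: 19.63
position: [609.2, -130.5, 19.9]
tool_rot: [[0.974, -0.228, -0.0], [-0.228, -0.974, -0.002], [0.0, 0.002, -1.0]]
force: [-0.2, 0.6, -0.6]
opening: 0.345
```

Run:
```python
from h import *
go([609,-130.4,19.7])
```

```text
t 19.63 pos [ 609.2 -130.5   19.9] jawang -103.2 tilt [-0.   -0.14] open 32.8 F [-0.2  0.6 -0.6] q [-0.32  0.73  1.72 -0.    0.69  1.49]
tool shift mm [-0.2 -0.   0.2]
```

Emit:
servo_tool(
  deltas=[
    [[0,0,0.001],[0,0,0],0.025],
    [[0,0,0],[0,0,0],0.042],
    [[0,0,0],[0,0,0],0.052],
    [[0,0,0],[0,0,0],0.06],
    [[0,0,-0.01],[0,0,0],0.06],
    [[0,0,-0.02],[0,0,0],0.06],
    [[0,0,-0.04],[0,0,0],0.06],
    [[0,0,-0.04],[0,0,0],0.06],
    [[0,0,-0.04],[0,0,0],0.06],
    [[-0.01,0,-0.04],[0,0,0],0.06],
    [[-0.01,0,-0.02],[0,0,0],0.06],
    [[0,0,0],[0,0,0],0.06],
  ],
)

```text
time_s: 20.63
position: [588.7, -125.0, 240.5]
tool_rot: [[0.974, -0.228, -0.002], [-0.228, -0.974, -0.002], [-0.002, 0.002, -1.0]]
force: [0.0, -1.0, 0.5]
opening: 0.631
```

Run:
```python
from h import *
C=loadC('C1.npy')
# block top (z=60) corners & stamp top (z=108) corners from w1b (x6, origin 50,140)
q=lambda p,z:ray(np.array(p)/6+[49.6,139.6],z,C)[:,:2]
w=q([(90,93),(590,215),(518,665)],60);print('block',w.round(1).tolist(),((w[0]+w[2])/2).round(1),np.degrees(np.arctan2(*(w[1]-w[0])[::-1])))
w=q([(55,346),(258,388),(232,580),(36,535)],104);print('stamp',w.round(1).tolist(),w.mean(0).round(1),np.degrees(np.arctan2(*(w[1]-w[0])[::-1])))
w=q([(137,467)],108);print(w)
C=cal('wrist');saveC(C,'C14.npy');im=snap('wrist','w14.png')
p=proj([608.3,-130.2,15],C)[0];x0,y0=(p-50).astype(int);print(x0,y0)
cv2.imwrite('pics/w14z.png',cv2.resize(im[y0:y0+100,x0:x0+100],None,fx=5,fy=5,interpolation=cv2.INTER_CUBIC))
go([600,365,200])
```

```text
block [[617.2, 393.6], [617.7, 313.7], [537.9, 313.7]] [577.6 353.7] -89.66366047667938
stamp [[590.7, 369.4], [591.7, 340.8], [561.9, 341.2], [561.7, 369.6]] [576.5 355.2] -87.90430996827529
[[577.38043664 354.17981212]]
225 119
t 20.68 pos [ 589.  -125.1  239. ] jawang -103.2 tilt [-0.15 -0.09] open 59.9 F [ 0.3  0.3 -0.1] q [-0.32  0.44  1.58 -0.    1.12  1.48]
tool shift mm [-100.8 -479.8   38.2]
```

View pics/w14z.png

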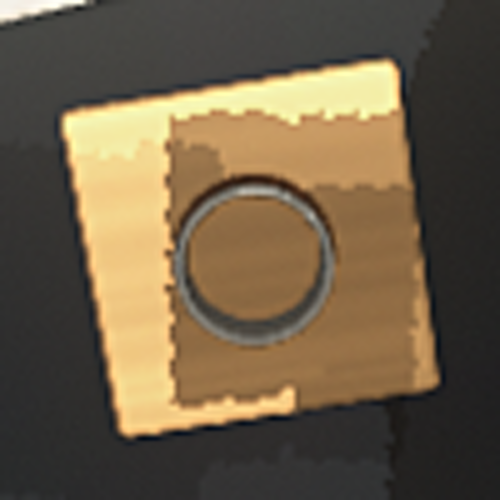

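Run:
```python
from h import *
C=loadC('C14.npy')
q=lambda p,z:ray(np.array(p)/5+[224.6,118.6],z,C)[:,:2]
print(q([(254,265)],34),q([(60,112),(396,58),(440,385),(125,438)],10).mean(0))
go([565,350,220],-90)
```

```text
[[ 608.67946245 -130.15220625]] [ 608.42690065 -130.47038859]
t 20.68 pos [ 589.  -125.1  239. ] jawang -103.2 tilt [-0.15 -0.09] open 59.9 F [ 0.3  0.3 -0.1] q [-0.32  0.44  1.58 -0.    1.12  1.48]
tool shift mm [-131.5 -457.2   18.4]
 turn about tool z (rad) -0.23
 turn about tool z (rad) 2.912
 shift after turn [ -24.  -475.1   18.1]
```

Emit:
servo_tool(
  deltas=[
    [[0,0,0],[0,0,-0.115],0.06],
    [[0,-0.01,0],[0,0,-0.115],0.06],
    [[-0.002,-0.035,0],[0,0,0],0.06],
    [[-0.002,-0.04,0],[0,0,0],0.06],
    [[-0.002,-0.04,0],[0,0,0],0.06],
    [[-0.002,-0.04,0],[0,0,0],0.06],
    [[-0.002,-0.04,0],[0,0,0],0.06],
    [[-0.002,-0.04,0],[0,0,0],0.06],
    [[-0.002,-0.04,0],[0,0,0],0.06],
    [[-0.002,-0.04,0],[0,0,0],0.06],
    [[-0.002,-0.04,0],[0,0,0],0.06],
    [[-0.002,-0.04,0],[0,0,0],0.06],
  ],
)

```text
time_s: 21.68
position: [563.9, 287.9, 222.3]
tool_rot: [[1.0, 0.001, -0.023], [0.001, -1.0, -0.005], [-0.023, 0.005, -1.0]]
force: [-0.0, 0.4, -0.0]
opening: 0.633
```

Emit:
servo_tool(
  deltas=[
    [[-0.002,-0.04,0],[0,0,0],0.06],
    [[0,-0.02,0],[0,0,0],0.06],
    [[0,0,0],[0,0,0],0.06],
    [[0,0,0],[0,0,0],0.06],
    [[0,0,0],[0,0,0],0.06],
  ],
)

```text
time_s: 22.1
position: [557.9, 357.7, 212.7]
tool_rot: [[0.999, 0.009, -0.034], [0.009, -1.0, -0.009], [-0.034, 0.009, -0.999]]
force: [0.1, -0.2, 0.3]
opening: 0.632
```

Run:
```python
from h import *
go([577.4,354,70],-90)
C=cal('wrist');saveC(C,'C15.npy');im=snap('wrist','w15.png')
print(proj([577.4,354.,108],C))
```

```text
t 22.1 pos [557.9 357.7 212.7] jawang -89.5 tilt [-1.92 -0.52] open 60.1 F [ 0.1 -0.2  0.3] q [0.47 0.56 1.44 0.01 1.18 2.03]
tool shift mm [ 24.3   2.7 142. ]
 turn about tool z (rad) 0.009
 turn about tool z (rad) -3.132
 shift after turn [ 24.3   2.5 142. ]
[[279.2304957  185.32995571]]
```

View pics/w15.png

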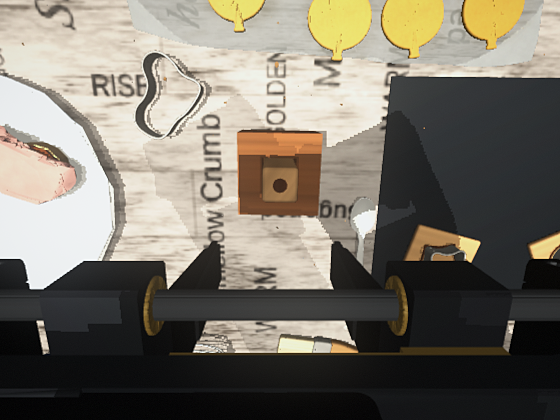

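Emit:
servo_tool(
  deltas=[
    [[0.012,0.001,0.005],[0.009,0.033,0.008],0.06],
    [[0.01,0,0.02],[0,0,0],0.06],
    [[0,0,0.03],[0,0,0],0.06],
    [[0,0,0.02],[0,0,0],0.06],
    [[0,0,0],[0,0,0],0.06],
    [[0,0,0],[0,0,0],0.06],
  ],
)

```text
time_s: 22.65
position: [583.7, 347.8, 135.9]
tool_rot: [[1.0, -0.009, 0.002], [-0.009, -1.0, 0.0], [0.002, -0.0, -1.0]]
force: [0.3, -0.1, 1.0]
opening: 0.631
```

Run:
```python
from h import *
go([577.4,354,70],-90)
C=cal('wrist');saveC(C,'C16.npy');im=snap('wrist','w16.png')
print(proj([577.4,354.,108],C))
cv2.imwrite('pics/w16z.png',cv2.resize(im[150:300,190:370],None,fx=4,fy=4,interpolation=cv2.INTER_CUBIC))
```

```text
t 22.65 pos [583.7 347.8 135.9] jawang -90.5 tilt [0.14 0.02] open 60.0 F [ 0.3 -0.1  1. ] q [ 0.44  0.64  1.5  -0.    1.    2.02]
tool shift mm [-6.5 -6.1 65.9]
 turn about tool z (rad) -0.009
 turn about tool z (rad) 3.132
 shift after turn [-6.5 -6.2 65.9]
[[266.00174961 251.7563406 ]]
```

View pics/w16z.png

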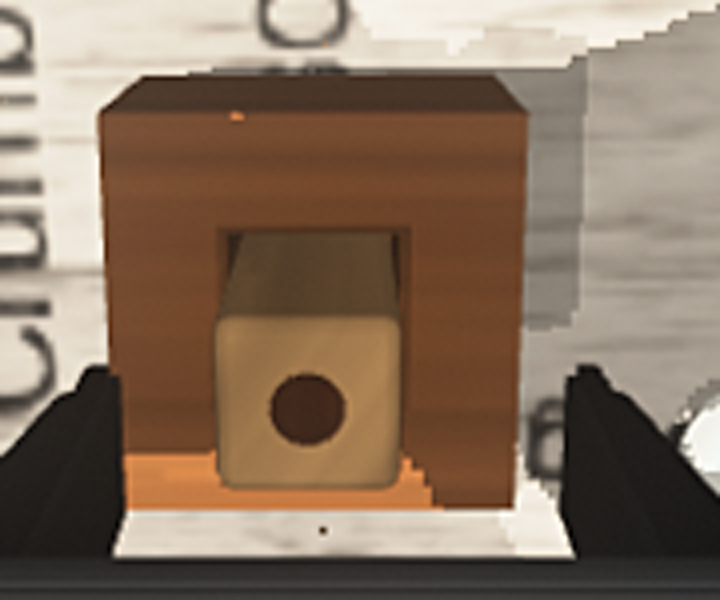

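Emit:
servo_tool(
  deltas=[
    [[-0.006,-0.006,0.005],[0,0,-0.008],0.06],
    [[0,0,0.01],[0,0,0],0.06],
    [[0,0,0],[0,0,0],0.06],
    [[0,0,0],[0,0,0],0.06],
  ],
)

```text
time_s: 23.03
position: [578.6, 354.1, 123.9]
tool_rot: [[1.0, -0.002, 0.007], [-0.002, -1.0, 0.003], [0.007, -0.003, -1.0]]
force: [-0.2, 0.1, 0.3]
opening: 0.631
```

Run:
```python
from h import *
go([577.4,354,70],-90)
```

```text
t 23.03 pos [578.6 354.1 123.9] jawang -90.1 tilt [0.42 0.15] open 60.0 F [-0.2  0.1  0.3] q [ 0.45  0.65  1.51 -0.    0.97  2.03]
tool shift mm [-1.6  0.3 53.9]
 turn about tool z (rad) -0.002
 turn about tool z (rad) 3.14
 shift after turn [-1.6  0.3 53.9]
```

Emit:
servo_tool(
  deltas=[
    [[-0.0015,0,0.01],[-0.003,-0.006,0],0.06],
    [[0,0,0.018],[0,0,0],0.06],
    [[0,0,0.014],[0,0,0],0.06],
    [[0,0,0.005],[0,0,0],0.06],
    [[0,0,0],[0,0,0],0.06],
    [[0,0,0],[0,0,0],0.06],
  ],
)

```text
time_s: 23.53
position: [577.3, 355.1, 75.5]
tool_rot: [[1.0, -0.0, 0.003], [-0.0, -1.0, 0.0], [0.003, -0.0, -1.0]]
force: [-0.3, 0.1, 0.3]
opening: 0.629
```

Run:
```python
from h import *
go([577.4,354,70],-90)
```

```text
t 23.53 pos [577.3 355.1  75.5] jawang -90.0 tilt [0.16 0.02] open 59.8 F [-0.3  0.1  0.3] q [ 0.45  0.71  1.55 -0.    0.88  2.03]
tool shift mm [0.1 1.1 5.5]
 turn about tool z (rad) -0.0
 turn about tool z (rad) 3.141
 shift after turn [0.1 1.1 5.5]
```

Emit:
servo_tool(
  deltas=[
    [[0,0.001,0.004],[0,-0.002,0],0.06],
    [[0,0,0],[0,0,0],0.06],
    [[0,0,0],[0,0,0],0.04],
    [[0,0,0],[0,0,0],0.022],
    [[0,0,0],[0,0,0],0.022],
    [[0,0,0],[0,0,0],0.022],
    [[0,0,0],[0,0,0],0.022],
    [[0,0,0],[0,0,0],0.022],
  ],
)

```text
time_s: 24.2
position: [578.4, 354.6, 74.1]
tool_rot: [[1.0, -0.0, 0.004], [-0.0, -1.0, 0.002], [0.004, -0.002, -1.0]]
force: [0.7, -0.1, -1.0]
opening: 0.313
```

Run:
```python
from h import *
go([577.4,354,70],-90)
C=cal('wrist');saveC(C,'C17.npy');im=snap('wrist','w17.png')
```

```text
t 24.2 pos [578.4 354.6  74.1] jawang -90.0 tilt [0.25 0.12] open 29.7 F [ 0.7 -0.1 -1. ] q [0.45 0.71 1.55 0.   0.88 2.02]
tool shift mm [-1.   0.6  4.1]
 turn about tool z (rad) -0.0
 turn about tool z (rad) 3.141
 shift after turn [-1.   0.6  4.1]
```

View pics/w17.png

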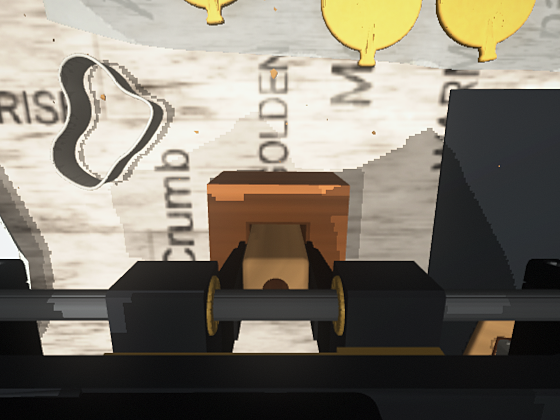

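Emit:
servo_tool(
  deltas=[
    [[0,0,-0.004],[0,0,0],0.022],
    [[0,0,-0.006],[0,0,0],0.022],
    [[0,0,-0.006],[0,0,0],0.022],
    [[0,0,-0.006],[0,0,0],0.022],
  ],
)

```text
time_s: 24.58
position: [577.7, 354.3, 96.6]
tool_rot: [[1.0, -0.0, 0.002], [-0.0, -1.0, 0.001], [0.002, -0.001, -1.0]]
force: [0.4, -0.2, -0.7]
opening: 0.317
```

Run:
```python
from h import *
go([578,354.4,150],-90)
```

```text
t 24.58 pos [577.7 354.3  96.6] jawang -90.0 tilt [0.12 0.06] open 30.2 F [ 0.4 -0.2 -0.7] q [0.45 0.69 1.53 0.   0.92 2.02]
tool shift mm [  0.4  -0.2 -53.4]
 turn about tool z (rad) -0.0
 turn about tool z (rad) 3.141
 shift after turn [  0.4  -0.2 -53.4]
```

Straight lift, no side force. Carry on up.

Emit:
servo_tool(
  deltas=[
    [[0,0,-0.01],[0,0,0],0.022],
    [[0,0,-0.01],[0,0,0],0.022],
    [[0,0,-0.01],[0,0,0],0.022],
    [[0,0,-0.015],[0,0,0],0.022],
    [[0,0,-0.025],[0,0,0],0.022],
    [[0,0,-0.035],[0,0,0],0.022],
    [[0,0,-0.02],[0,0,0],0.022],
    [[0,0,0],[0,0,0],0.022],
  ],
)

```text
time_s: 25.25
position: [577.2, 354.1, 235.2]
tool_rot: [[1.0, -0.0, 0.005], [-0.0, -1.0, 0.003], [0.005, -0.003, -1.0]]
force: [-0.4, -0.6, 0.2]
opening: 0.316
```

Run:
```python
from h import *
go([454,-158.9,200],-90)
C=cal('wrist');saveC(C,'C18.npy');im=snap('wrist','w18.png')
```

```text
t 25.25 pos [577.2 354.1 235.2] jawang -90.0 tilt [0.3  0.15] open 30.1 F [-0.4 -0.6  0.2] q [0.45 0.55 1.4  0.   1.19 2.02]
tool shift mm [-123.2  513.1   33.2]
 turn about tool z (rad) -0.0
 turn about tool z (rad) 3.141
 shift after turn [-123.4  513.1   33.2]
```

View pics/w18.png

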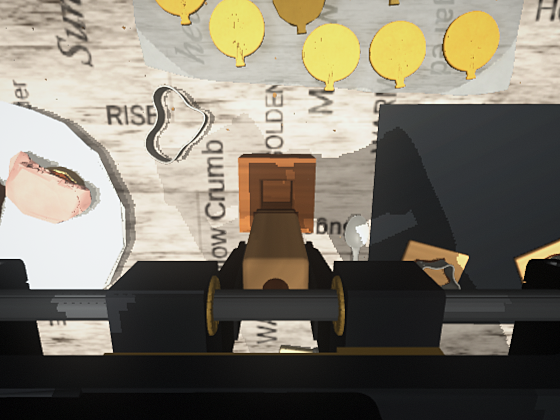

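Emit:
servo_tool(
  deltas=[
    [[-0.004,0.018,0],[0,0,0],0.022],
    [[-0.008,0.033,0],[0,0,0],0.022],
    [[-0.009,0.038,0],[0,0,0],0.022],
    [[-0.009,0.038,0],[0,0,0],0.022],
    [[-0.009,0.038,0],[0,0,0],0.022],
    [[-0.009,0.038,0],[0,0,0],0.022],
    [[-0.009,0.038,0],[0,0,0],0.022],
    [[-0.009,0.038,0],[0,0,0],0.022],
    [[-0.009,0.038,0],[0,0,0],0.022],
    [[-0.009,0.038,0],[0,0,0],0.022],
    [[-0.009,0.038,0],[0,0,0],0.022],
    [[-0.009,0.038,0],[0,0,0],0.022],
  ],
)

```text
time_s: 26.3
position: [464.1, -88.3, 221.1]
tool_rot: [[1.0, 0.01, -0.01], [0.01, -1.0, 0.003], [-0.01, -0.003, -1.0]]
force: [1.2, -0.5, -0.6]
opening: 0.314
```

Run:
```python
from h import *
go([454,-158.9,200],-90)
```

```text
t 26.3 pos [464.1 -88.3 221.1] jawang -89.4 tilt [-0.58  0.16] open 29.9 F [ 1.2 -0.5 -0.6] q [-0.33  0.27  1.9  -0.    0.98  1.23]
tool shift mm [-10.6  70.5  21. ]
 turn about tool z (rad) 0.01
 turn about tool z (rad) -3.131
 shift after turn [-9.9 70.6 21. ]
```

Emit:
servo_tool(
  deltas=[
    [[-0.005,0.03,0],[0,0.01,0.005],0.022],
    [[-0.003,0.02,0.01],[0,0,0],0.022],
    [[-0.001,0.008,0.015],[0,0,0],0.022],
    [[0,0,0.015],[0,0,0],0.022],
    [[0,0,0],[0,0,0],0.022],
    [[0,0,0],[0,0,0],0.022],
    [[0,0,0],[0,0,0],0.022],
  ],
)

```text
time_s: 26.88
position: [449.2, -155.2, 175.6]
tool_rot: [[1.0, -0.004, -0.007], [-0.004, -1.0, 0.005], [-0.007, -0.005, -1.0]]
force: [0.6, 0.8, -1.3]
opening: 0.316
```

Run:
```python
from h import *
go([454,-158.9,76.5],-90)
C=cal('wrist');saveC(C,'C19.npy');im=snap('wrist','w19.png')
```

```text
t 26.88 pos [ 449.2 -155.2  175.6] jawang -90.2 tilt [-0.39  0.3 ] open 30.1 F [ 0.6  0.8 -1.3] q [-0.47  0.33  1.96  0.    0.86  1.1 ]
tool shift mm [ 5.5  4.2 99.1]
 turn about tool z (rad) -0.004
 turn about tool z (rad) 3.137
 shift after turn [ 5.5  4.2 99.1]
```

View pics/w19.png

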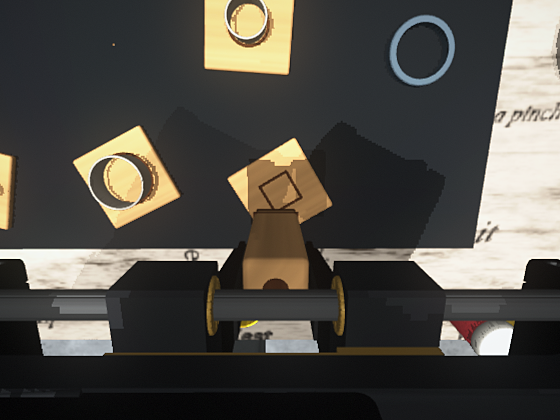

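Run:
```python
from h import *
im=cv2.imread('pics/w19.png')
cv2.imwrite('pics/w19z.png',cv2.resize(im[135:300,220:340],None,fx=3.6,fy=3.6,interpolation=cv2.INTER_CUBIC))
```

```text
(no output)
```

View pics/w19z.png

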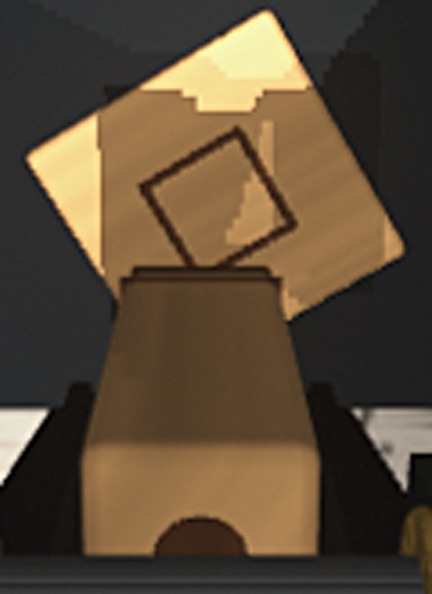

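Run:
```python
from h import *
C=loadC('C19.npy');P=np.array([449.2,-155.2,175.6]);T=env.state()['tool_rot']
q=lambda p,z:ray(np.array(p)/3.6+[219.6,134.6],z,C)
for dz in(0,3):print('bot',((q([(118,281),(282,281)],P[2]-66.1+dz)-P)@T).round(1).tolist())
print('botlow',((q([(133,267),(270,267)],P[2]-66.1)-P)@T).round(1).tolist())
for dz in(0,2):print('top',((q([(82,443),(320,443)],P[2]+33.9-dz)-P)@T).round(1).tolist())
w=q([(239,128),(296,225),(197,272),(141,186)],10)[:,:2];print('outl',w.mean(0))
w=q([(267,8),(405,250),(25,157)],10)[:,:2];print('pad',(w[1]+w[2])/2, w)
```

```text
bot [[9.2, -17.1, 66.1], [9.3, 16.3, 66.0]]
bot [[10.0, -16.9, 63.1], [10.1, 16.1, 63.0]]
botlow [[12.2, -14.0, 66.1], [12.2, 13.9, 66.0]]
top [[14.7, -14.7, -33.9], [14.7, 14.4, -34.1]]
top [[13.9, -14.9, -31.9], [13.9, 14.6, -32.1]]
outl [ 454.47154267 -159.15497585]
pad [ 454.30753097 -158.74104806] [[ 508.58088992 -172.44783241]
 [ 440.70413531 -212.76343689]
 [ 467.91092662 -104.71865924]]
```

Run:
```python
from h import *
a=cv2.imread('pics/w18.png')[140:300,225:330];b=cv2.imread('pics/w17.png')[160:320,225:330]
cv2.imwrite('pics/w18z.png',cv2.resize(np.hstack([a,b]),None,fx=3.7,fy=3.7,interpolation=cv2.INTER_CUBIC))
im=snap('scene','s2.png');C=cal('scene');p=proj([449,-155,150],C)[0];print(p)
x,y=p.astype(int);cv2.imwrite('pics/s2z.png',cv2.resize(im[y-60:y+60,x-60:x+60],None,fx=5,fy=5,interpolation=cv2.INTER_CUBIC))
```

```text
[331.28350316 145.1580119 ]
```

View pics/w18z.png

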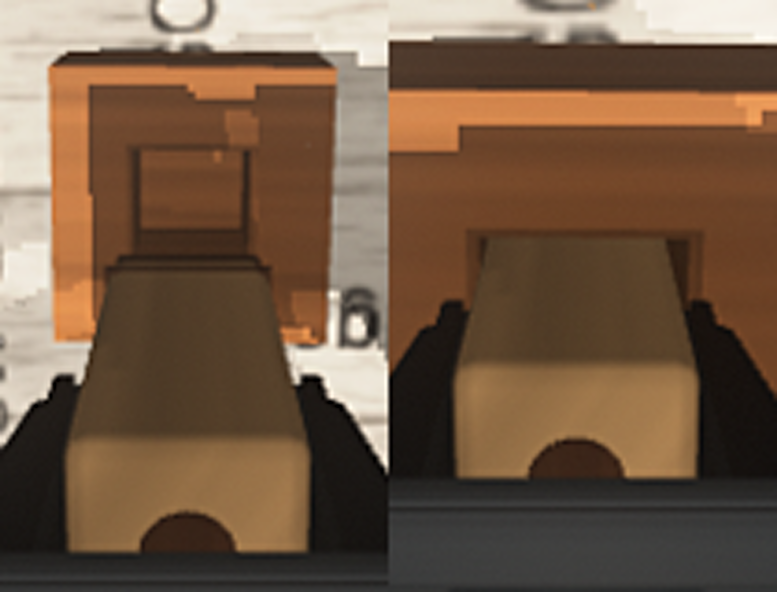

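View pics/s2z.png

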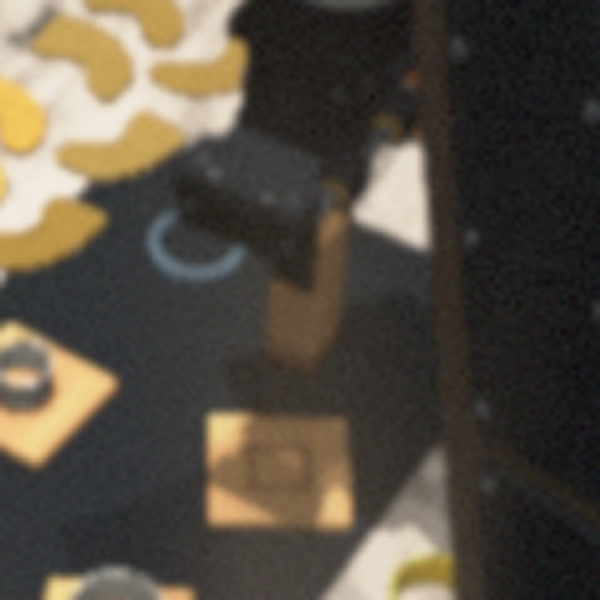

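Emit:
servo_tool(
  deltas=[
    [[0.0055,0.004,0.015],[-0.005,0.007,-0.004],0.022],
    [[0,0,0.025],[0,0,0],0.022],
    [[0,0,0.025],[0,0,0],0.022],
    [[0,0,0.008],[0,0,0],0.022],
    [[0,0,0],[0,0,0],0.022],
    [[0,0,0],[0,0,0],0.022],
  ],
)

```text
time_s: 27.48
position: [458.8, -158.0, 105.7]
tool_rot: [[1.0, 0.005, 0.01], [0.005, -1.0, -0.005], [0.01, 0.005, -1.0]]
force: [-0.3, 0.3, -0.0]
opening: 0.313
```

Run:
```python
from h import *
go([454.9,-159,76.5],-90)
```

```text
t 27.48 pos [ 458.8 -158.   105.7] jawang -89.7 tilt [ 0.59 -0.28] open 29.8 F [-0.3  0.3 -0. ] q [-0.47  0.45  2.02  0.    0.66  1.1 ]
tool shift mm [-4.2  0.8 29.1]
 turn about tool z (rad) 0.005
 turn about tool z (rad) -3.136
 shift after turn [-4.2  0.8 29.1]
```

Emit:
servo_tool(
  deltas=[
    [[-0.004,0.001,0.008],[0.005,-0.01,0.003],0.022],
    [[0,0,0.007],[0,0,0],0.022],
    [[0,0,0.003],[0,0,0],0.022],
    [[0,0,0],[0,0,0],0.022],
    [[0,0,0],[0,0,0],0.022],
  ],
)

```text
time_s: 27.9
position: [456.1, -159.7, 89.5]
tool_rot: [[1.0, 0.003, 0.004], [0.003, -1.0, -0.002], [0.004, 0.002, -1.0]]
force: [-1.0, -0.3, -1.1]
opening: 0.317
```

Run:
```python
from h import *
go([454.9,-159,76.5],-90)
```

```text
t 27.9 pos [ 456.1 -159.7   89.5] jawang -89.8 tilt [ 0.23 -0.1 ] open 30.1 F [-1.  -0.3 -1.1] q [-0.47  0.48  2.03  0.    0.63  1.09]
tool shift mm [-1.2 -0.7 13. ]
 turn about tool z (rad) 0.003
 turn about tool z (rad) -3.139
 shift after turn [-1.2 -0.7 13. ]
```

Emit:
servo_tool(
  deltas=[
    [[-0.001,-0.0005,0.004],[0.002,-0.004,0],0.022],
    [[0,0,0.003],[0,0,0],0.022],
    [[0,0,0.002],[0,0,0],0.022],
    [[0,0,0],[0,0,0],0.022],
    [[0,0,0],[0,0,0],0.022],
  ],
)

```text
time_s: 28.32
position: [455.2, -159.3, 80.1]
tool_rot: [[1.0, 0.003, 0.001], [0.003, -1.0, -0.0], [0.001, 0.0, -1.0]]
force: [-0.3, 0.1, 0.6]
opening: 0.315
```

Run:
```python
from h import *
go([454.9,-159,76.5],-90)
C=cal('wrist');saveC(C,'C20.npy');im=snap('wrist','w20.png')
cv2.imwrite('pics/w20z.png',cv2.resize(im[150:300,200:350],None,fx=4,fy=4,interpolation=cv2.INTER_CUBIC))
```

```text
t 28.32 pos [ 455.2 -159.3   80.1] jawang -89.9 tilt [ 0.03 -0.  ] open 29.9 F [-0.3  0.1  0.6] q [-0.47  0.49  2.04  0.    0.61  1.09]
tool shift mm [-0.3 -0.3  3.6]
 turn about tool z (rad) 0.003
 turn about tool z (rad) -3.139
 shift after turn [-0.3 -0.3  3.6]
```

View pics/w20z.png

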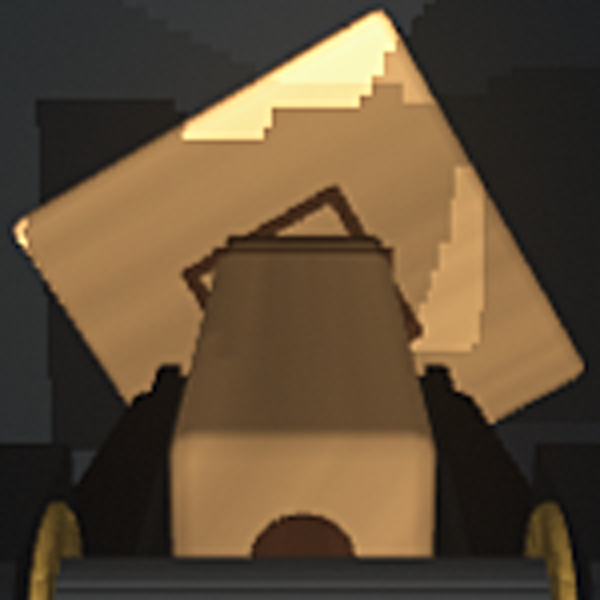

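Run:
```python
from h import *
C=loadC('C20.npy')
q=lambda p,z:ray(np.array(p)/4+[199.6,149.6],z,C)[:,:2]
print(q([(212,250),(393,250)],14),q([(229,236),(379,236)],14))
print(q([(172,432),(435,432)],112.5))
print('outl',q([(337,187),(420,335),(184,270)],10), (q([(420,335)],10)+q([(184,270)],10))/2)
```

```text
[[ 464.99896326 -142.39955929]
 [ 465.09683715 -175.57713082]] [[ 467.64995276 -145.54512477]
 [ 467.73073831 -172.96504374]]
[[ 469.32647448 -144.49619111]
 [ 469.4142283  -173.73867117]]
outl [[ 476.01575743 -165.30802123]
 [ 447.45949532 -181.30972503]
 [ 460.09553379 -136.8265202 ]] [[ 453.77751456 -159.06812262]]
```

Emit:
servo_tool(
  deltas=[
    [[0,0,0.002],[0,0,0],0.022],
    [[0,0,0.001],[0,0,0],0.022],
    [[0,0,0.0005],[0,0,0],0.022],
    [[0,0,0],[0,0,0],0.022],
  ],
)

```text
time_s: 28.7
position: [455.4, -159.3, 76.5]
tool_rot: [[1.0, 0.003, 0.001], [0.003, -1.0, -0.0], [0.001, 0.0, -1.0]]
force: [-0.3, -0.3, -0.8]
opening: 0.317
```

Run:
```python
from h import *
go([454.9,-159,76.2],-90)
```

```text
t 28.7 pos [ 455.4 -159.3   76.5] jawang -89.9 tilt [ 0.05 -0.01] open 30.2 F [-0.3 -0.3 -0.8] q [-0.47  0.5   2.04  0.    0.6   1.09]
tool shift mm [-0.5 -0.3  0.3]
 turn about tool z (rad) 0.003
 turn about tool z (rad) -3.139
 shift after turn [-0.5 -0.3  0.3]
```

Emit:
servo_tool(
  deltas=[
    [[-0.0005,0,0.0008],[0,0,0],0.022],
    [[0,0,0],[0,0,0],0.022],
    [[0,0,0],[0,0,0],0.022],
  ],
)

```text
time_s: 28.95
position: [455.2, -159.5, 76.1]
tool_rot: [[1.0, 0.003, 0.002], [0.003, -1.0, -0.001], [0.002, 0.001, -1.0]]
force: [-0.1, 1.0, -0.5]
opening: 0.314
```

Emit:
servo_tool(
  deltas=[
    [[0,0,0],[0,0,0],0.034],
    [[0,0,0],[0,0,0],0.04],
    [[0,0,0],[0,0,0],0.05],
    [[0,0,0],[0,0,0],0.06],
    [[0,0,0],[0,0,0],0.06],
    [[0,0,-0.01],[0,0,0],0.06],
    [[0,0,-0.02],[0,0,0],0.06],
    [[0,0,-0.03],[0,0,0],0.06],
    [[0,0,-0.04],[0,0,0],0.06],
    [[0,0,-0.04],[0,0,0],0.06],
    [[0,0,-0.02],[0,0,0],0.06],
    [[0,0,0],[0,0,0],0.06],
  ],
)

```text
time_s: 29.95
position: [453.8, -159.0, 241.6]
tool_rot: [[1.0, 0.002, -0.003], [0.002, -1.0, 0.002], [-0.003, -0.002, -1.0]]
force: [0.4, -0.1, 0.2]
opening: 0.632
```

Run:
```python
from h import *
go([430,-150,260])
C=cal('wrist');saveC(C,'C21.npy');im=snap('wrist','w21.png')
cv2.imwrite('pics/w21z.png',cv2.resize(im[130:270,205:345],None,fx=4,fy=4,interpolation=cv2.INTER_CUBIC))
```

```text
t 29.95 pos [ 453.8 -159.   241.6] jawang -89.9 tilt [-0.19  0.11] open 60.1 F [ 0.4 -0.1  0.2] q [-0.47  0.26  1.86  0.    1.03  1.09]
tool shift mm [-23.8  -9.  -18.3]
```

View pics/w21.png

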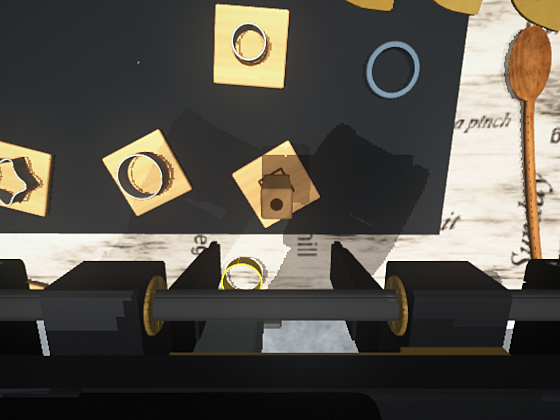

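View pics/w21z.png

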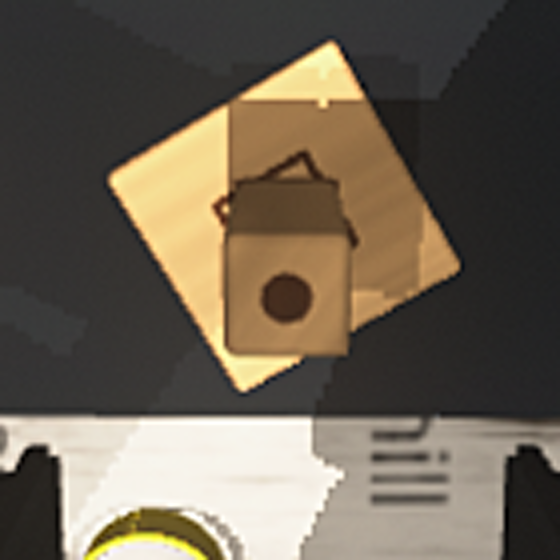

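Run:
```python
from h import *
C=loadC('C21.npy')
q=lambda p,z:ray(np.array(p)/4+[204.6,129.6],z,C)[:,:2]
print('top dot',q([(287,297)],110),'top corners',q([(225,233),(357,233),(349,355),(226,352)],110).mean(0),'base edge',q([(232,180),(339,180)],10),'pad',q([(334,39),(462,266),(242,392),(107,180)],10).mean(0))
```

```text
top dot [[ 454.26417651 -159.44117204]] top corners [ 454.98878525 -159.95683069] base edge [[ 467.13148879 -142.86787189]
 [ 467.23067721 -175.20647626]] pad [ 454.19960107 -159.28728137]
```

Emit:
servo_tool(
  deltas=[
    [[-0.01,0.03,0],[0,0,0],0.06],
    [[-0.012,0.038,0],[0,0,0],0.06],
    [[-0.012,0.038,0],[0,0,0],0.06],
    [[-0.012,0.038,0],[0,0,0],0.06],
    [[-0.012,0.038,0],[0,0,0],0.06],
    [[-0.012,0.038,0],[0,0,0],0.06],
    [[-0.012,0.038,0],[0,0,0],0.06],
    [[-0.012,0.038,0],[0,0,0],0.06],
    [[-0.005,0.01,0],[0,0,0],0.06],
    [[0,0,0],[0,0,0],0.06],
    [[0,0,0],[0,0,0],0.06],
  ],
)

```text
time_s: 30.92
position: [346.7, -474.3, 220.0]
tool_rot: [[1.0, 0.006, -0.017], [0.006, -1.0, 0.021], [-0.017, -0.021, -1.0]]
force: [-0.1, 0.6, -0.2]
opening: 0.627
```

Run:
```python
from h import *
go([300,-500,240])
im=snap('top','t2.png');C=cal('top')
cv2.imwrite('pics/t2z.png',cv2.resize(im[125:295,195:465],None,fx=2.9,fy=2.9,interpolation=cv2.INTER_CUBIC))
```

```text
t 30.92 pos [ 346.7 -474.3  220. ] jawang -89.7 tilt [-0.97  1.18] open 59.6 F [-0.1  0.6 -0.2] q [-1.05  0.44  1.63 -0.01  1.1   0.52]
tool shift mm [-47.2  25.  -19.7]
```

View pics/t2z.png

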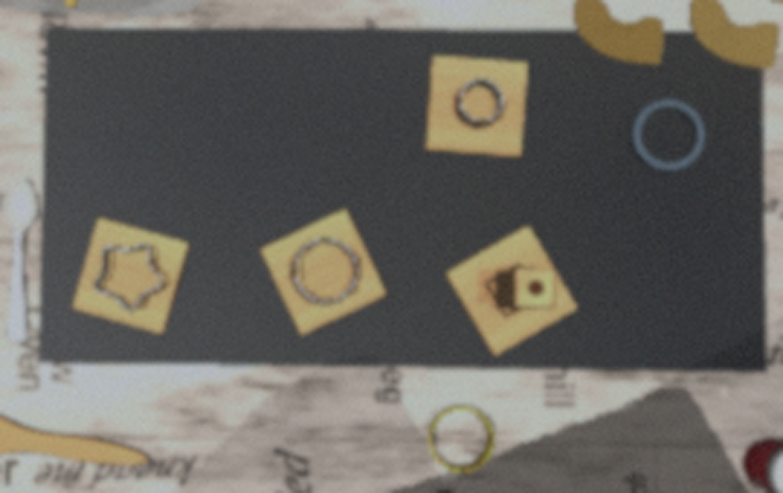

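Run:
```python
from h import *
print(env.state()['joint_vel'].round(3));print(env.job_done())
```

```text
[ 0.024 -0.02   0.004 -0.     0.009  0.   ]
the job is handed in; nothing more can be done
None
```

All four tools are standing upright on their pads, and I handed the job in at about 31 s of the 109 s allowed. I placed them in the order listed: star cutter, larger round cutter, smaller round cutter, then the square stamp. The stamp was lifted straight out of its block, and I saw no side force on the readings.

| Tool | Distance from outline or pad centre (wrist camera) |
|---|---|
| Star cutter | about 0.6 mm |
| Larger round cutter | about 1.2 mm from the circle (1.8 mm from the pad's corners) |
| Smaller round cutter | about 0.4 mm |
| Square stamp | about 0.2 mm from the top dot, about 1 mm from the top corners |

- **Final look:** the overhead picture taken before hand-in shows all four tools in place. The spare ring and the yellow look-alike have not moved.
- **Larger round cutter:** this is the weakest fit. I had corrected its position for a sideways offset that turned out to be a bias in the wrist camera. I left it because handling it again was riskier than the gain.
- **Odd readings:** the gripper stopped at 32.8 mm on the 36 mm cutter. The lower edge of the stamp did not measure like a plain 30 mm post. Neither affected the placing.

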